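Make up two candle-making kits

TASK

Make up the two kits on the plywood boards, each thing standing upright, fully down in the pocket that fits it. The two-pocket board gets the pouring kit: the silicone mould in the large pocket, and in the small one the metal pouring pot, which you lift straight up off its stand without letting it swing or tip over. The three-pocket board gets the sample kit: the wick spool in the large round pocket, the dropper bottle in the small round pocket and the square candle in the square pocket. Leave the two brown pillar candles alone.

Things in the scene. Friction and masses are not known exactly. Their poses are not given: they have to be found in the camera images.
- pouring_board: Fixed plywood board, 126 x 258 x 16 mm, long along its y. Origin: centre of its underside; its x points away from the robot within 0.2 rad. Cork-lined pockets 10 mm deep, floor 6 mm above the table, centres at x = 0: a large round one 84 mm across at y = +60 mm (for the mould) and a smaller round one 66 mm across at y = -60 mm (for the pot).
- sample_board: Fixed plywood board, 126 x 258 x 16 mm, long along its y. Origin: centre of its underside; its x points away from the robot within 0.2 rad. Cork-lined pockets 10 mm deep, floor 6 mm above the table, centres at x = 0: a small round one 51 mm across at y = -88 mm (for the bottle), a large round one 78 mm across at y = -10 mm (for the spool) and a square one 64 x 64 mm, square to the board, at y = +80 mm (for the candle).
- pot_stand: Dark steel stand, fixed: base 76 x 92 x 8 mm and two forked posts (26 mm wide in x, 8 mm thick, 73 mm tall) at y = +33 and -33 mm; their open-topped notches, 10 mm wide and 12 mm deep, carry the pot's pivot pins. Origin: centre of its underside; z up.
- pouring_pot: Aluminium pot, 160 g, 45 mm across, 50 tall, flat bottom. 8 mm pivot pins along its y, to y = +-40.5, 40 mm above the bottom, rest in the stand (bottom 25 mm over the table); it can swing on them, and comes free 15 mm up. Rigid bow handle: wooden bar 12 x 32 x 12 mm, long along y, centred 80 mm above the bottom; grip it from above across x. Origin: centre of the bottom; z up.
- mould: Pink round silicone cup mould, 68 mm across, 51 mm tall, open on top; grips like a rigid cylinder round its outside. Origin: centre of its underside; z up.
- spool: Wooden spool of white wick standing on end, 60 mm across the flanges, 68 mm tall; the top flange is the uppermost 8 mm. Fingers meet it as a solid cylinder 60 mm across. Origin: centre of its underside; z up.
- bottle: Brown dropper bottle with a paper band, standing; body 33 mm across up to 60 mm high, 102 mm tall with its black collar (24 mm) and bulb (13 mm). Origin: centre of its underside; z up.
- square_candle: Orange and yellow square candle, 45 x 45 mm, straight-sided, 121 mm tall (129 with its wick), sides parallel to its x and y axes. Origin: centre of its underside; z up.
- pillar_1: Brown round pillar candle with grey top, 68 mm across, 88 mm tall: a bystander, not to be moved. Origin: centre of its underside; z up.
- pillar_2: Brown round pillar candle with grey top and a long wick, 68 mm across, 97 mm tall: a bystander, not to be moved. Origin: centre of its underside; z up.
Mind the look-alikes: they are no part of the job. Of the things that look like the square_candle, the middle-sized one is meant.

How it is judged:
At the end, for the whole second after the job is handed in: Each thing stands in its own pocket of its own board: within 15 mm of the pocket's centre in the board's x and y, its underside less than 11 mm above the board's underside (the pocket floor is at 6 mm), tilted less than 0.12 rad, released and at rest (under 0.02 m/s) (x of mould in the frame of pouring_board between -0.015 and 0.015 m and y of mould in the frame of pouring_board between 0.045 and 0.075 m and z of each of mould, pouring_pot in the frame of pouring_board below 0.011 m and angle between each of mould, pouring_pot, bottle, spool, square_candle's own z axis and vertical below 0.12 rad and linear speed of each of mould, pouring_pot, bottle, spool, square_candle below 0.02 m/s and x of pouring_pot in the frame of pouring_board between -0.015 and 0.015 m and y of pouring_pot in the frame of pouring_board between -0.075 and -0.045 m and x of bottle in the frame of sample_board between -0.015 and 0.015 m and y of bottle in the frame of sample_board between -0.103 and -0.073 m and z of each of bottle, spool, square_candle in the frame of sample_board below 0.011 m and x of spool in the frame of sample_board between -0.015 and 0.015 m and y of spool in the frame of sample_board between -0.025 and 0.005 m and x of square_candle in the frame of sample_board between -0.015 and 0.015 m and y of square_candle in the frame of sample_board between 0.065 and 0.095 m); the robot touches nothing.
It fails at once if the pouring pot swings or tips by more than 0.6 rad (angle between pouring_pot's own z axis and vertical above 0.6 rad).
It fails at once if a brown pillar candle is moved by more than 30 mm (pillar_1) (distance of pillar_1 from where it was at the start of the episode above 0.03 m).
It fails at once if a brown pillar candle is moved by more than 30 mm (pillar_2) (distance of pillar_2 from where it was at the start of the episode above 0.03 m).
It also fails if it takes over 120 s, if anything falls off the work surface, if the arm or the gripper's body presses on something with over 40 N, if the wrist force passes 120 N, or if a joint passes its speed limit or range.

ROBOT

A 7-joint arm with a two-finger parallel gripper is mounted at the origin on a cart in front of the work surface, level with it; the furniture and walls round the work are solid. World frame = base frame: x ahead of the robot, y to its left, z up, the work surface at z = 0. Lengths are in m, angles in rad, forces in N, time in s.
With the tool pointing down it reaches from about 0.425 to 0.925 m from the base axis. Payload 6.8 kg.
Tool frame: the origin (TCP) lies midway between the tips of the shut fingers; the grasp point (between the pads) lies r.pinch_z behind it (r.pinch_z is the distance from the TCP to the grasp point, in m); y points along the fingers, z is the direction in which the jaws open and shut, and the axes are right-handed (so a half turn about y gives the same grasp; the last joint's range is limited). The gripper opens to 88 mm and grips with 3 to 60 N. Pads are 20 mm wide; open, the fingers measure 115 mm over their backs; the gripper's body (75 mm by 178 mm) begins 61 mm behind the grasp point.
Start: joints at [-1.378, 0.477, 0.022, 1.555, -0.011, 1.109, -0.083], TCP at [0.2, 0.645, 0.223] pointing down, gripper open.
Joint ranges: [-2.96, 2.96], [-0.34, 2.1], [-1.41, 1.46], [0.24, 2.44], [-1.37, 4.51], [0.17, 1.92], [-2.96, 2.96]. Speed limits (rad/s): [2.39, 2.39, 3.14, 3.14, 3.14, 3.14, 3.14].

INTERFACE

Orientations are given as [roll, pitch, yaw] about the fixed x, y, z axes, in that order (R = Rz(yaw) Ry(pitch) Rx(roll)).
In Python, from plant import r, capture gives the robot as it stands. The module is installed in compiled form; this text tells all that it offers.
- The arm moves only by the shell command python3 -m crank 'ROWS' [FORCE]. ROWS is JSON, a list of rows, each a list of 5 numbers: the shift along the tool's x, y, z in m, then the turn about the tool's y in degrees, then the opening in per cent of the stroke, from 0 (shut) to 100 (fully open). In form: [[x, y, z, twist, gripper], ...]. A call has 1 to 8 rows; each row shifts and turns the pose as measured when the row begins, along the tool's axes as they then stand; what a row does not reach is not made up. A row lasts 1/8 s, in which the tool goes at most 62.5 mm and 10.7 degrees, less where a joint would pass 70% of its speed; a pose out of reach is approached as far as the arm can. A call is refused whole if a number of a shift passes 0.0625 or a number of a turn 10.7, either way. A call with a gripper value outside its range is refused whole. The fingers move at their own pace and stop on an object; FORCE is the grip in N (left out, the last holds). Time passes only in rows, so rows that do not move let the fingers close. It gives the time, the measured TCP pose, the force and the opening at its end, in the units of the state.
- r.state(): the state, without advancing time (a new reading comes with each control period).
- capture(name): name is "scene" or "top"; returns a dict with "frame" (400x640x3 uint8, red, green, blue), "range_z" (400x640 float32, m along the optical axis (not along the pixel's ray), 0 where there is no reading), "fx", "fy", "cx", "cy" (pixels), "k1" (the pictures are not rectified: a ray, as slopes to the right and down, at radius r is drawn at 1 + k1 r^2 times it, then the intrinsics apply), "R" (3x3) and "t" (3): a world point X has camera coordinates R X + t. Camera axes: x right, y down, z forward; pixel columns grow to the right and rows downward; lengths in m; the calibration is good to about 2 mm. A picture is of the moment at which its call begins.
- r.finish_job(): hands the job in, once; it reports no verdict.
The state is a dict: "t": time; "qpos": joint angles; "qvel": joint speeds; "joint_efforts": joint torques, N m; "ee_pos": TCP position; "tool_rot": TCP orientation; "ft_force": force on the tool from outside, world axes, zero at the start; "torque": the same for the moment, N m; "opening": finger opening in m.
Only numpy, scipy, OpenCV 4.12 (cv2) and the standard library are available. Lean on these libraries where they do the work, as an engineer would, in place of code of your own. Each camera call takes 0.05 s, during which the arm holds its last target.

## Working session

There is one attempt and no reset: what is moved stays moved. The work goes in short steps, Python scripts to look and compute and a shell command to move; the robot and the scene stay as the last step left them, time stands still between calls to the robot, and variables do not carry over. Pictures are saved under pics/ and viewed, and the job is handed in when it is done.

```bash
mkdir -p pics; ls; python3 - <<'E'
from plant import r,capture
import cv2,numpy as np
print(r.state(), r.pinch_z)
for n in("scene","top"):
    c=capture(n)
    cv2.imwrite(f"pics/{n}0.png",c["frame"][:,:,::-1])
    print(n,{k:c[k] for k in c if k not in("frame","range_z")})
    np.savez(f"{n}0.npz",**c)
E
```

```text
pics
{'t': 0.0, 'qpos': array([-1.37809989,  0.47779948,  0.02235231,  1.5564124 , -0.01153726,
        1.10930897, -0.08309609]), 'qvel': array([-2.11912406e-03,  1.20687874e-03, -1.29358096e-03, -7.19105664e-05,
       -1.46432585e-03, -2.31569637e-04, -3.73814140e-04]), 'joint_efforts': array([-3.21148555e-04, -5.82862794e+01,  1.53407738e+00, -2.72593331e+01,
       -5.44817769e-02,  1.69895712e-02,  1.40689781e-04]), 'ee_pos': array([0.19982516, 0.64412532, 0.22169887]), 'tool_rot': array([-1.57259353e+00, -1.05984388e-04, -3.00798221e-01]), 'ft_force': array([-0.56006532, -0.69847079, -0.24524257]), 'torque': array([-0.01332553,  0.0130938 ,  0.08196396]), 'opening': 0.08809613024086516} 0.0187
scene {'fx': 484.7411308162641, 'fy': 484.7411308162641, 'cx': 323.19668202236994, 'cy': 202.40485817021494, 'k1': 0.041172678846199684, 'R': array([[ 0.78161792, -0.62354984,  0.01609457],
       [-0.37073962, -0.48516198, -0.79194064],
       [ 0.50162293,  0.6130281 , -0.61038593]]), 't': array([-0.51453395,  0.21439728,  1.01031162])}
top {'fx': 402.01363487677503, 'fy': 402.01363487677503, 'cx': 318.1088937439979, 'cy': 202.5277034535742, 'k1': -0.03859299755001394, 'R': array([[ 1.78948012e-02, -9.99838358e-01,  1.74197867e-03],
       [-9.91232887e-01, -1.79688428e-02, -1.30898754e-01],
       [ 1.30908896e-01,  6.15700622e-04, -9.91394211e-01]]), 't': array([-0.11762175,  0.57601697,  1.12919962])}
```

View pics/scene0.png

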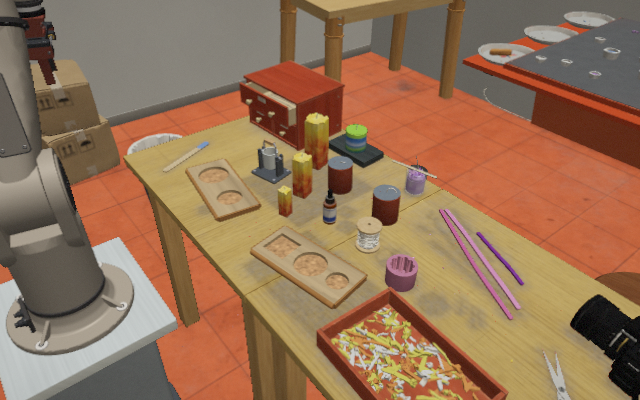

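View pics/top0.png

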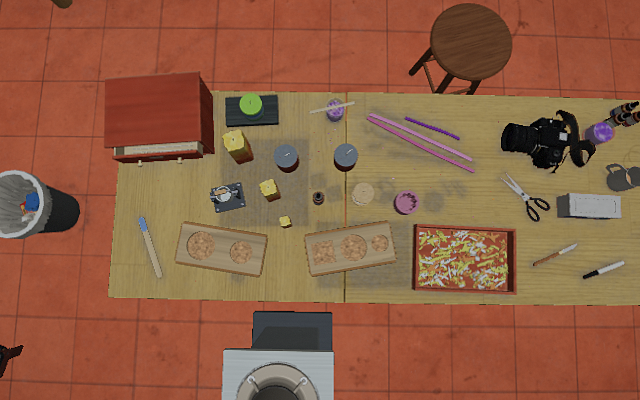

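```bash
cat > h.py <<'E'
import numpy as np,cv2
from plant import r,capture
def ray(c,uv):
    uv=np.asarray(uv,float).reshape(-1,2)
    d=(uv-[float(c["cx"]),float(c["cy"])])/[float(c["fx"]),float(c["fy"])]
    n=d.copy()
    for _ in range(20): n=d/(1+float(c["k1"])*(n**2).sum(1,keepdims=True))
    return np.c_[n,np.ones(len(n))]
def cen(c): return -c["R"].T@c["t"]
def onplane(c,uv,z):
    d=ray(c,uv)@c["R"]; o=cen(c)
    return o+d*((z-o[2])/d[:,2:3])
def proj(c,X):
    p=np.asarray(X).reshape(-1,3)@c["R"].T+c["t"]; n=p[:,:2]/p[:,2:]
    n=n*(1+float(c["k1"])*(n**2).sum(1,keepdims=True))
    return n*[float(c["fx"]),float(c["fy"])]+[float(c["cx"]),float(c["cy"])]
def cloud(c):
    H,W=c["range_z"].shape
    vv,uu=np.mgrid[:H,:W]
    k=ray(c,np.c_[uu.ravel(),vv.ravel()])*c["range_z"].reshape(-1,1)
    P=(k-c["t"])@c["R"]
    P[c["range_z"].ravel()==0]=np.nan
    return P.reshape(H,W,3)
E
python3 - <<'E'
from h import *
c=np.load("top0.npz"); P=cloud(c); f=c["frame"]
hsv=cv2.cvtColor(f,cv2.COLOR_RGB2HSV)
for uv in [(230,180),(340,120),(345,280),(150,280)]: print(uv,P[uv[1],uv[0]])
m=(P[...,2]>.011)&(P[...,0]<1.0)&(P[...,0]>.3)
n,l,s,ce=cv2.connectedComponentsWithStats(m.astype(np.uint8))
for i in range(1,n):
    if s[i,4]<15: continue
    Q=P[l==i]; print(ce[i].round(1),s[i],"top",np.percentile(Q[:,2],[50,90,99]).round(3),"med",np.median(Q[:,:2],0).round(3))
g=f[120:290,170:430,::-1]
cv2.imwrite("pics/topz.png",cv2.resize(g,None,fx=3,fy=3,interpolation=cv2.INTER_CUBIC))
c=np.load("scene0.npz");g=c["frame"][100:320,180:450,::-1]
cv2.imwrite("pics/scz.png",cv2.resize(g,None,fx=2.7,fy=2.7,interpolation=cv2.INTER_CUBIC))
E
```

```text
(230, 180) [0.64671272 0.1602711  0.00137284]
(340, 120) [ 0.83470479 -0.16920753  0.01892144]
(345, 280) [ 0.35512407 -0.19064758 -0.00862373]
(150, 280) [0.3441126  0.38258467 0.0030352 ]
[157.8 117.3] [ 104   71  110   96 9054] top [0.165 0.168 0.17 ] med [0.786 0.33 ]
[251.5 109.6] [ 225   93   54   33 1572] top [0.023 0.087 0.091] med [0.852 0.092]
[334.3 109.2] [310  98  46  25 480] top [0.064 0.074 0.078] med [ 0.85  -0.151]
[565.1 136.4] [ 501  101  139   72 4363] top [0.068 0.101 0.109] med [ 0.781 -0.802]
[237.7 145.8] [222 129  32  35 699] top [0.148 0.155 0.158] med [0.716 0.116]
[345.4 156.6] [334 143  24  29 546] top [0.081 0.084 0.089] med [ 0.706 -0.183]
[286.4 157.8] [274 144  26  29 549] top [0.082 0.085 0.088] med [ 0.699 -0.014]
[623.2 177. ] [606 163  34  28 706] top [0.048 0.076 0.083] med [ 0.67  -1.002]
[269.9 189.8] [259 179  22  23 328] top [0.115 0.119 0.122] med [0.601 0.026]
[363.3 193. ] [353 183  22  21 359] top [0.067 0.07  0.072] med [ 0.604 -0.235]
[224.5 194.5] [210 185  32  19 383] top [0.066 0.108 0.112] med [0.593 0.161]
[406.5 201.9] [394 190  25  25 340] top [0.048 0.053 0.055] med [ 0.585 -0.366]
[318.4 198. ] [313 192  12  13 129] top [0.061 0.096 0.101] med [ 0.586 -0.107]
[589.6 206. ] [ 558  193   63   27 1505] top [0.066 0.07  0.072] med [ 0.579 -0.891]
[285.5 221.6] [280 216  13  12 118] top [0.076 0.079 0.081] med [ 0.518 -0.016]
[222.4 249.1] [ 174  221   94   56 2622] top [0.015 0.018 0.021] med [0.438 0.167]
[351.2 247.9] [ 304  221   92   56 2382] top [0.015 0.018 0.02 ] med [ 0.448 -0.206]
[463.6 259.9] [ 412  224  105   71 4322] top [0.023 0.047 0.05 ] med [ 0.415 -0.529]
[547.  258.2] [534 251  29  14  64] top [0.014 0.015 0.017] med [ 0.427 -0.786]
[504.9 255.1] [504 252   3   7  16] top [0.016 0.02  0.022] med [ 0.435 -0.658]
[602.  270.3] [583 262  40  17 140] top [0.014 0.017 0.019] med [ 0.395 -0.953]
```

View pics/topz.png

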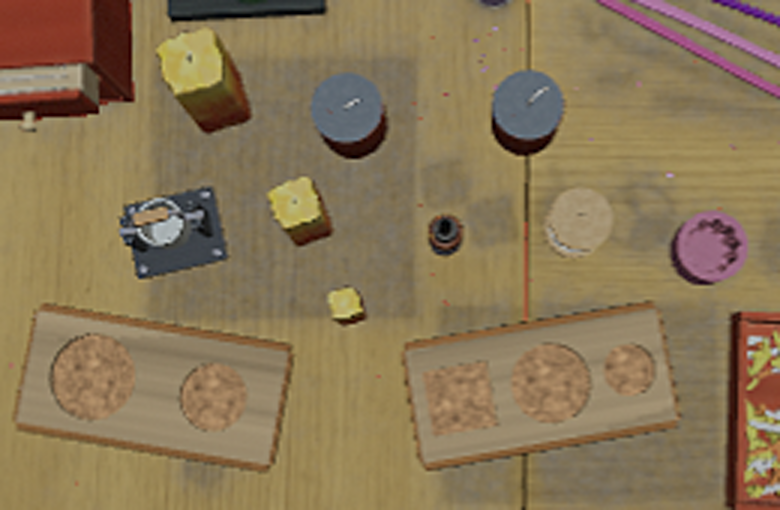

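View pics/scz.png

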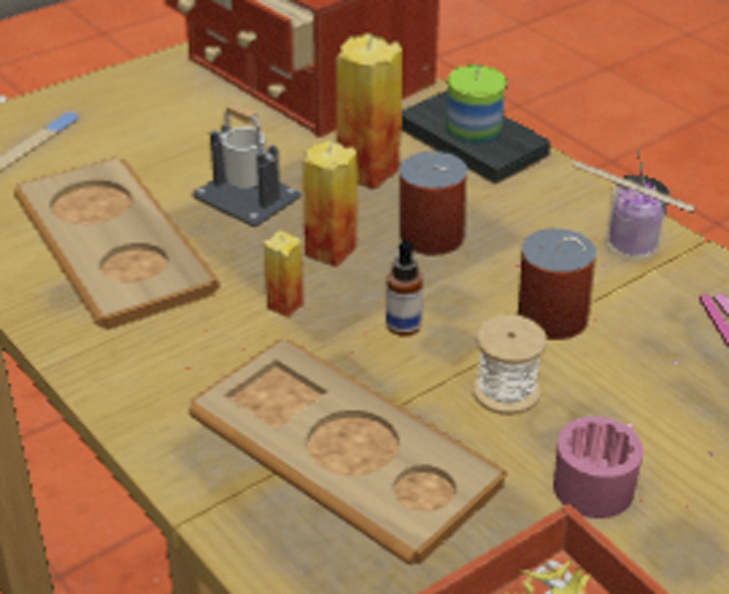

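```bash
cat > meas.py <<'E'
from h import *
def board(c,box):
    # box u0,v0,u1,v1 ; top face by height
    P=cloud(c);f=c["frame"];u0,v0,u1,v1=box
    m=np.zeros(P.shape[:2],np.uint8);m[v0:v1,u0:u1]=(P[v0:v1,u0:u1,2]>.009)
    cn=max(cv2.findContours(m,cv2.RETR_EXTERNAL,cv2.CHAIN_APPROX_NONE)[0],key=cv2.contourArea)
    w=onplane(c,cn[:,0,:],.016)[:,:2]
    (cx,cy),(a,b),th=cv2.minAreaRect((w*1000).astype(np.float32))
    return (cx/1000,cy/1000),(a,b),th
def topface(c,box,h,tol=.008):
    P=cloud(c);u0,v0,u1,v1=box
    m=np.zeros(P.shape[:2],np.uint8);m[v0:v1,u0:u1]=abs(P[v0:v1,u0:u1,2]-h)<tol
    cn=max(cv2.findContours(m,cv2.RETR_EXTERNAL,cv2.CHAIN_APPROX_NONE)[0],key=cv2.contourArea)
    w=(onplane(c,cn[:,0,:],h)[:,:2]*1000).astype(np.float32)
    return cv2.minEnclosingCircle(w),cv2.minAreaRect(w),cn[:,0,:].mean(0)
E
python3 - <<'E'
from meas import *
c=np.load("top0.npz"); P=cloud(c);f=c["frame"]
hsv=cv2.cvtColor(f,cv2.COLOR_RGB2HSV)
for b in [(170,215,275,285),(300,215,400,285)]: print("board",board(c,b))
for n,b,h in [("spool",(345,178,380,210),.068),("mould",(390,185,425,220),.051),("candle",(255,170,285,205),.121),("bottle",(305,185,330,210),.098),("p1",(265,140,305,175),.088),("p2",(330,140,365,175),.088),("small",(275,210,295,235),.08),("handle",(205,180,245,215),.111)]:
    print(n,topface(c,b,h))
# cork pockets
for uv in [(200,245),(240,251),(323,252),(354,247),(380,243),(265,245)]: print(uv,hsv[uv[1],uv[0]])
E
```

```text
board ((0.4402042236328125, 0.17528152465820312), (260.6894836425781, 125.1868667602539), 81.94259643554688)
board ((0.44900531005859373, -0.20300608825683594), (125.10311889648438, 257.6683044433594), 10.6495361328125)
spool (((605.1220092773438, -235.65773010253906), 30.123790740966797), ((605.2410278320312, -235.60110473632812), (56.182437896728516, 57.132476806640625), 45.77542495727539), array([363.51785714, 192.55357143]))
mould (((583.3223266601562, -362.0436096191406), 34.64019775390625), ((583.3517456054688, -362.27490234375), (66.65364837646484, 66.5462417602539), 45.18203353881836), array([406.69230769, 201.70769231]))
candle (((606.7640991210938, 28.73324966430664), 25.705385208129883), ((606.3654174804688, 29.334062576293945), (41.34632110595703, 41.17697525024414), 22.041275024414062), array([268.25      , 187.15384615]))
bottle (((591.0642700195312, -106.59207916259766), 6.225420951843262), ((591.7664794921875, -107.27498626708984), (11.814586639404297, 9.815033912658691), 45.7336311340332), array([318.27272727, 194.81818182]))
p1 (((703.455078125, -12.49757194519043),
[... 234 characters left out ...]
9150390625, -182.2190704345703), (63.78609085083008, 65.15814971923828), 1.0733463764190674), array([345.68115942, 153.84057971]))
small (((520.169189453125, -15.887314796447754), 17.082889556884766), ((520.2447509765625, -15.428047180175781), (25.771989822387695, 26.33328628540039), 15.137422561645508), array([284.75757576, 220.66666667]))
handle (((592.5975341796875, 160.1253662109375), 18.516843795776367), ((593.9495849609375, 160.37841796875), (12.354325294494629, 36.69007110595703), 10.600350379943848), array([220.43333333, 191.56666667]))
(200, 245) [ 16 108 167]
(240, 251) [ 16 106 169]
(323, 252) [ 16 102 167]
(354, 247) [ 16 106 166]
(380, 243) [ 16 106 164]
(265, 245) [ 14 157 112]
```

```bash
python3 - <<'E'
from meas import *
B={"P":(.4402,.1753,-8.06),"S":(.4490,-.2030,10.65)}
pk={"mould":("P",60),"pot":("P",-60),"bottle":("S",-88),"spool":("S",-10),"cand":("S",80)}
for n in("top","scene"):
    c=np.load(n+"0.npz"); f=c["frame"]
    lab=cv2.cvtColor(f,cv2.COLOR_RGB2LAB).astype(int)
    cm=(lab[...,1]>139)&(lab[...,1]<152)&(lab[...,0]>95)
    vis=f[:,:,::-1].copy()
    for k,(b,y) in pk.items():
        x0,y0,t=B[b];t=np.radians(t);y/=1000
        w=np.array([x0-np.sin(t)*y,y0+np.cos(t)*y,.006])
        p=proj(c,w)[0]
        cv2.circle(vis,tuple(int(round(q)) for q in p),1,(255,0,0),-1)
        roi=np.zeros(f.shape[:2],np.uint8);cv2.circle(roi,tuple(int(round(q)) for q in p),25 if n=="top" else 32,1,-1)
        m=cv2.morphologyEx((cm&(roi>0)).astype(np.uint8),cv2.MORPH_OPEN,np.ones((3,3)))
        nn,l,s,ce=cv2.connectedComponentsWithStats(m)
        i=l[int(round(p[1])),int(round(p[0]))]
        if i==0: print(n,k,"none");continue
        cn=max(cv2.findContours((l==i).astype(np.uint8),0,1)[0],key=cv2.contourArea)[:,0]
        q=onplane(c,cn,.006)[:,:2]*1000
        (cc,rr)=cv2.minEnclosingCircle(q.astype(np.float32));ra=cv2.minAreaRect(q.astype(np.float32))
        print(n,k,"pred",(w*1000).round(1)[:2],"circ",np.round(cc,1),round(rr,1),"rect",np.round(ra[0],1),np.round(ra[1],1),round(ra[2],1))
        cv2.drawContours(vis,[cn[:,None]],-1,(0,255,0),1)
    cv2.imwrite(f"pics/cork_{n}.png",cv2.resize(vis[200:290,170:410] if n=="top" else vis[140:320,160:400],None,fx=3,fy=3))
E
```

```text
top mould none
top pot none
top bottle none
top spool none
top cand none
scene mould none
scene pot none
scene bottle none
scene spool none
scene cand none
```

View pics/cork_top.png

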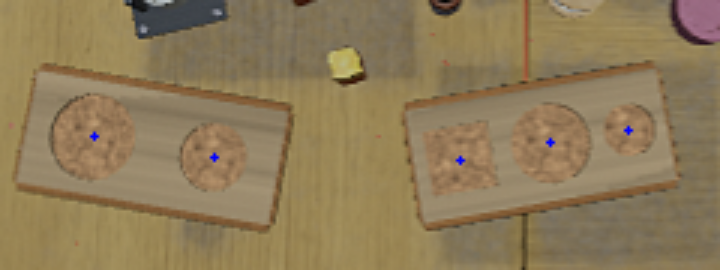

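View pics/cork_scene.png

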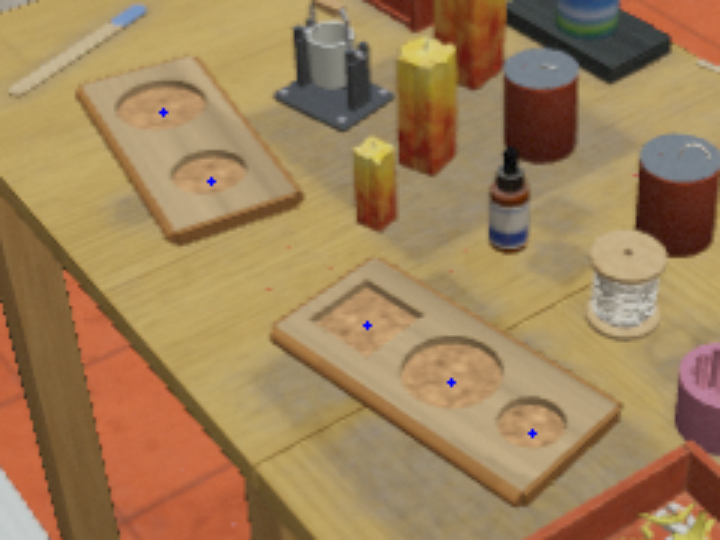

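```bash
cat >> meas.py <<'E'
def go(x,y,z,yaw):
    s=r.state();p=s["ee_pos"];a=s["tool_rot"][2];d=np.array([x,y,z])-p
    yaw=np.radians(yaw)
    tw=-np.degrees((yaw-a+np.pi)%(2*np.pi)-np.pi)
    f=lambda t:np.round([d[0]*np.cos(t)+d[1]*np.sin(t),-d[2],-d[0]*np.sin(t)+d[1]*np.cos(t)],4)
    print("t",round(s["t"],2),"pos",p.round(4),"rpy",np.degrees(s["tool_rot"]).round(1),"open",round(s["opening"],4),"F",s["ft_force"].round(1))
    print(" shift now-yaw",f(a),"twist",round(tw,1),"shift after twist",f(yaw))
E
python3 - <<'E'
from meas import *
pts={"spool":(.605,-.2355,.068),"mould":(.5833,-.3621,.051),"cand":(.6066,.029,.121),"bottle":(.5912,-.107,.098),"bar":(.5935,.1603,.111)}
for n in("top","scene"):
    c=np.load(n+"0.npz"); k=5
    tiles=[]
    for q,X in pts.items():
        p=proj(c,X)[0]; i,j=np.round(p).astype(int)
        g=cv2.resize(c["frame"][j-22:j+23,i-14:i+15,::-1],None,fx=5,fy=5,interpolation=cv2.INTER_CUBIC)
        o=((p-[i-14,j-22]+.5)*5).round().astype(int)
        cv2.drawMarker(g,tuple(int(a) for a in o),(255,0,0),cv2.MARKER_CROSS,11,1)
        tiles.append(g);print(n,q,p.round(1))
    cv2.imwrite(f"pics/tl_{n}.png",np.hstack(tiles))
go(.5935,.1603,.20,-79.4)
E
```

```text
top spool [363.5 192.5]
top mould [406.7 201.7]
top cand [268.1 187.2]
top bottle [318.1 195. ]
top bar [220.5 191.7]
scene spool [368.9 224.1]
scene mould [400.9 264.1]
scene cand [301.4 156. ]
scene bottle [329.7 189.9]
scene bar [269.2 140.3]
t 0.1 pos [0.1998 0.6442 0.2218] rpy [-90.1  -0.  -17.2] open 0.0875 F [-0.2  0.2 -0.3]
 shift now-yaw [ 0.5193  0.0218 -0.3455] twist 62.2 shift after twist [0.548  0.0218 0.2979]
```

View pics/tl_top.png

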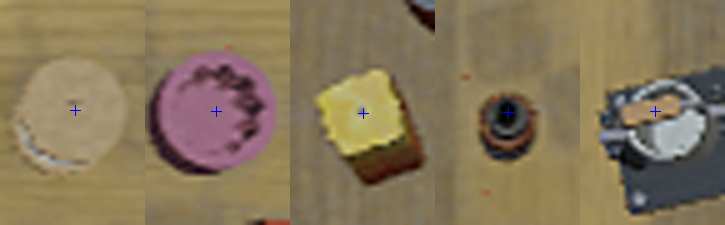

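View pics/tl_scene.png

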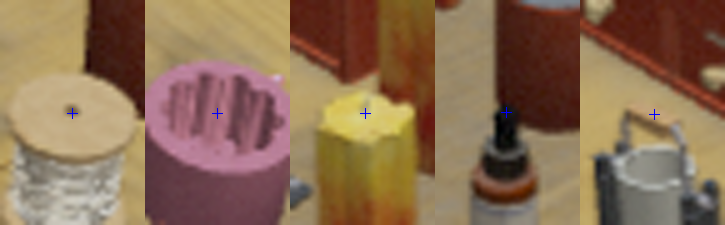

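```bash
python3 - <<'E'
from meas import *
c=np.load("top0.npz");f=c["frame"];hsv=cv2.cvtColor(f,cv2.COLOR_RGB2HSV)
m=np.zeros(f.shape[:2],np.uint8);b=(slice(178,218),slice(203,250))
m[b]=((hsv[b][...,1]<70)|(hsv[b][...,0]>90))&(hsv[b][...,2]<110)
m=cv2.morphologyEx(m,cv2.MORPH_CLOSE,np.ones((5,5)))
cn=max(cv2.findContours(m,0,1)[0],key=cv2.contourArea)
ra=cv2.minAreaRect((onplane(c,cn[:,0],.008)[:,:2]*1000).astype(np.float32));print(ra)
v=f[...,::-1].copy();cv2.drawContours(v,[cn],-1,(0,255,0),1)
cv2.imwrite("pics/stand.png",cv2.resize(v[170:225,195:260],None,fx=6,fy=6))
E
```

```text
((592.9551391601562, 165.67376708984375), (76.04283142089844, 99.35240173339844), 14.798077583312988)
```

View pics/stand.png

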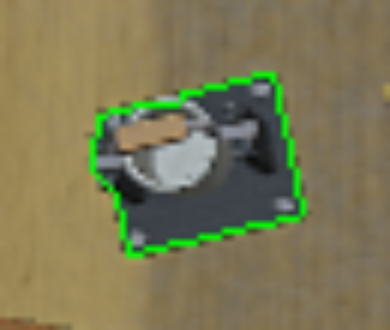

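```bash
python3 -m crank '[[0.0625,-0.02,-0.03,10.6,100],[0.0625,0,-0.03,10.6,60],[0.0625,0,-0.0,10.6,60],[0.0625,0,0,10.6,60],[0.0,0,0,10.6,60],[0,0,0,9.2,60]]' 40; python3 -c "
from meas import *
go(.5935,.1603,.20,-78)"
```

```text
t: 0.85
ee_pos: [0.3748, 0.4575, 0.2371]
tool_rot: [-1.575, -0.004, -1.412]
ft_force: [0.1, -0.0, 0.8]
opening: 0.0528
t 0.85 pos [0.3748 0.4575 0.2371] rpy [-90.2  -0.2 -80.9] open 0.0528 F [ 0.1 -0.   0.8]
 shift now-yaw [0.328  0.0371 0.169 ] twist -2.9 shift after twist [0.3361 0.0371 0.1521]
```

```bash
python3 -m crank '[[0.056,0,0.026,-3.9,60],[0.056,0,0.026,0,60],[0.056,0,0.026,0,60],[0.056,0,0.026,0,60],[0.056,0,0.026,0,60],[0.05,0,0.02,0,60],[0,0,0,0,60]]'; python3 -c "
from meas import *
go(.5935,.1603,.16,-77)"
```

```text
t: 1.72
ee_pos: [0.5952, 0.1604, 0.2354]
tool_rot: [-1.578, -0.006, -1.341]
ft_force: [-0.1, -0.3, 0.4]
opening: 0.0526
t 1.73 pos [0.5952 0.1604 0.2354] rpy [-90.4  -0.3 -76.9] open 0.0526 F [-0.1 -0.3  0.4]
 shift now-yaw [-0.0003  0.0754 -0.0017] twist 0.1 shift after twist [-0.0003  0.0754 -0.0017]
```

```bash
python3 -m crank '[[0,0.04,-0.0015,0,50],[0,0.036,0,0,50],[0,0,0,0,50]]'; python3 - <<'E'
from meas import *
go(.5935,.1603,.086,-77)
for n in("top","scene"):
    c=capture(n);f=c["frame"]
    i,j=np.round(proj(c,(.594,.16,.11))[0]).astype(int)
    cv2.imwrite(f"pics/a_{n}.png",cv2.resize(f[j-50:j+50,i-50:i+50,::-1],None,fx=4,fy=4))
E
```

```text
t: 2.1
ee_pos: [0.5922, 0.1619, 0.1573]
tool_rot: [-1.578, -0.004, -1.34]
ft_force: [0.0, -0.0, -0.3]
opening: 0.0441
t 2.1 pos [0.5922 0.1619 0.1573] rpy [-90.4  -0.2 -76.8] open 0.0441 F [ 0.  -0.  -0.3]
 shift now-yaw [0.0019 0.0713 0.0009] twist 0.2 shift after twist [0.0019 0.0713 0.0009]
```

View pics/a_scene.png

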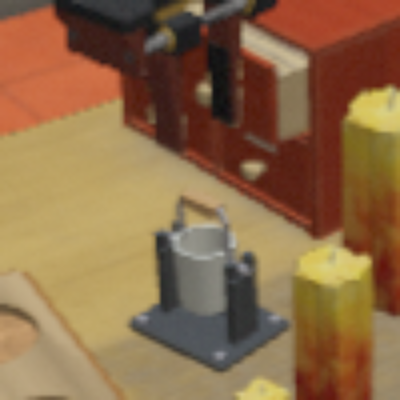

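```bash
python3 -m crank '[[0.001,0.03,0.001,0,50],[0.001,0.025,0,0,50],[0,0.015,0,0,50],[0,0,0,0,50]]'; python3 - <<'E'
from meas import *
go(.5935,.1603,.086,-77)
for n in("top","scene"):
    c=capture(n);f=c["frame"]
    i,j=np.round(proj(c,(.594,.16,.11))[0]).astype(int)
    cv2.imwrite(f"pics/b_{n}.png",cv2.resize(f[j-50:j+50,i-50:i+50,::-1],None,fx=4,fy=4))
E
```

```text
t: 2.7
ee_pos: [0.6006, 0.1642, 0.0962]
tool_rot: [-1.561, -0.001, -1.337]
ft_force: [0.4, -0.4, -0.3]
opening: 0.0437
t 2.7 pos [0.6006 0.1642 0.0962] rpy [-89.4  -0.  -76.6] open 0.0437 F [ 0.4 -0.4 -0.3]
 shift now-yaw [ 0.0021  0.0102 -0.0078] twist 0.4 shift after twist [ 0.0022  0.0102 -0.0078]
```

View pics/b_scene.png

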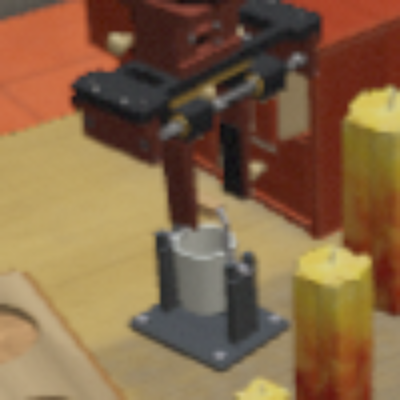

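```bash
python3 -m crank '[[0.002,0.004,-0.007,0,50],[0.0,0.004,-0.001,0,50],[0,0,0,0,50]]'; python3 -c "
from meas import *
go(.5935,.1603,.086,-77)"
```

```text
t: 3.18
ee_pos: [0.5947, 0.1604, 0.0906]
tool_rot: [-1.556, 0.0, -1.338]
ft_force: [-0.2, -0.7, 0.0]
opening: 0.0439
t 3.17 pos [0.5947 0.1604 0.0906] rpy [-89.2   0.  -76.6] open 0.0439 F [-0.2 -0.7  0. ]
 shift now-yaw [-0.0001  0.0046 -0.0012] twist 0.4 shift after twist [-0.0001  0.0046 -0.0012]
```

```bash
python3 -m crank '[[0.0,0.0055,-0.001,0,50],[0,0,0,0,20],[0,0,0,0,0],[0,0,0,0,0],[0,0,0,0,0],[0,0,0,0,0]]' 45; python3 - <<'E'
from meas import *
go(.5935,.1603,.086,-77)
for n in("top","scene"):
    c=capture(n);f=c["frame"]
    i,j=np.round(proj(c,(.594,.16,.11))[0]).astype(int)
    cv2.imwrite(f"pics/c_{n}.png",cv2.resize(f[j-50:j+50,i-50:i+50,::-1],None,fx=4,fy=4))
E
```

```text
t: 3.92
ee_pos: [0.594, 0.1603, 0.0847]
tool_rot: [-1.556, 0.0, -1.338]
ft_force: [0.6, 0.3, -0.6]
opening: 0.0118
t 3.92 pos [0.594  0.1603 0.0847] rpy [-89.1   0.  -76.6] open 0.0118 F [ 0.6  0.3 -0.6]
 shift now-yaw [-0.0001 -0.0013 -0.0005] twist 0.4 shift after twist [-0.0001 -0.0013 -0.0005]
```

View pics/c_scene.png

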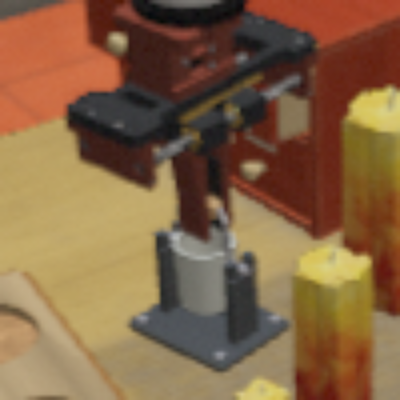

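```bash
python3 -m crank '[[0,-0.006,0,0,0],[0,-0.006,0,0,0],[0,-0.006,0,0,0],[0,-0.006,0,0,0],[0,-0.01,0,0,0],[0,0,0,0,0]]'; python3 - <<'E'
from meas import *
go(.594,.1603,.18,-77)
c=capture("scene");f=c["frame"]
i,j=np.round(proj(c,(.594,.16,.11))[0]).astype(int)
cv2.imwrite(f"pics/d_scene.png",cv2.resize(f[j-50:j+50,i-50:i+50,::-1],None,fx=4,fy=4))
E
```

```text
t: 4.78
ee_pos: [0.5933, 0.1601, 0.1213]
tool_rot: [-1.556, 0.0, -1.338]
ft_force: [0.7, 0.2, -1.4]
opening: 0.0115
t 4.78 pos [0.5933 0.1601 0.1213] rpy [-89.2   0.  -76.6] open 0.0115 F [ 0.7  0.2 -1.4]
 shift now-yaw [-0.     -0.0587  0.0008] twist 0.4 shift after twist [-0.     -0.0587  0.0008]
```

View pics/d_scene.png

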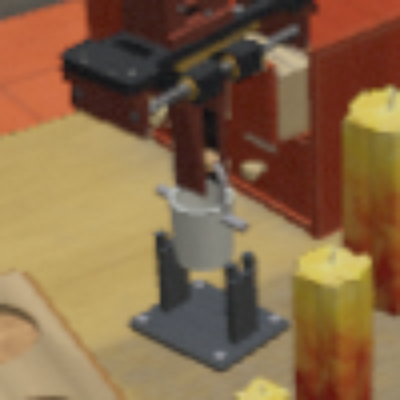

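```bash
python3 -m crank '[[0,-0.02,0,0,0],[0,-0.025,0,0,0],[0,-0.01,0,0,0],[0,0,0,0,0]]'; python3 -c "
from meas import *
go(.4318,.1159,.12,-77)"
```

```text
t: 5.32
ee_pos: [0.5907, 0.1596, 0.1753]
tool_rot: [-1.56, -0.0, -1.337]
ft_force: [0.7, -0.6, -1.8]
opening: 0.0119
t 5.33 pos [0.5907 0.1596 0.1753] rpy [-89.4  -0.  -76.6] open 0.0119 F [ 0.7 -0.6 -1.8]
 shift now-yaw [ 0.0058  0.0553 -0.1647] twist 0.4 shift after twist [ 0.0068  0.0553 -0.1647]
```

```bash
python3 -m crank '[[0.001,0,-0.02,0,0],[0.001,0,-0.03,0,0],[0.001,0.0,-0.03,0,0],[0.001,0.01,-0.03,0,0],[0.001,0.01,-0.03,0,0],[0,0.01,-0.02,0,0],[0,0.01,-0.005,0,0],[0,0,0,0,0]]'; python3 -c "
from meas import *
go(.4318,.1159,.09,-77)"
```

```text
t: 6.32
ee_pos: [0.4234, 0.1142, 0.126]
tool_rot: [-1.569, -0.003, -1.336]
ft_force: [0.3, 0.1, -2.2]
opening: 0.0118
t 6.33 pos [0.4234 0.1142 0.126 ] rpy [-89.9  -0.2 -76.6] open 0.0118 F [ 0.3  0.1 -2.2]
 shift now-yaw [0.0002 0.036  0.0085] twist 0.4 shift after twist [0.0002 0.036  0.0085]
```

```bash
python3 -m crank '[[0,0.012,0.008,0,0],[0,0.012,0,0,0],[0,0.012,0,0,0],[0,0,0,0,0]]'; python3 -c "
from meas import *
go(.4318,.1159,.067,-77)"
```

```text
t: 6.82
ee_pos: [0.4343, 0.1167, 0.0886]
tool_rot: [-1.567, -0.004, -1.336]
ft_force: [-0.4, 0.8, -1.7]
opening: 0.0118
t 6.83 pos [0.4343 0.1167 0.0886] rpy [-89.8  -0.2 -76.6] open 0.0118 F [-0.4  0.8 -1.7]
 shift now-yaw [ 0.0002  0.0216 -0.0027] twist 0.4 shift after twist [ 0.0002  0.0216 -0.0027]
```

```bash
python3 -m crank '[[0,0.009,-0.003,0,0],[0,0.007,-0.001,0,0],[0,0.006,0,0,0],[0,0,0,0,0]]'; python3 - <<'E'
from meas import *
go(.4318,.1159,.067,-77)
for n,k in(("top",40),("scene",50)):
    c=capture(n);f=c["frame"]
    i,j=np.round(proj(c,(.432,.116,.03))[0]).astype(int)
    cv2.imwrite(f"pics/e_{n}.png",cv2.resize(f[j-k:j+k,i-k:i+k,::-1],(400,400)))
E
```

```text
t: 7.32
ee_pos: [0.4309, 0.1159, 0.0656]
tool_rot: [-1.565, -0.003, -1.336]
ft_force: [0.7, -1.0, 0.1]
opening: 0.0117
t 7.33 pos [0.4309 0.1159 0.0656] rpy [-89.7  -0.2 -76.6] open 0.0117 F [ 0.7 -1.   0.1]
 shift now-yaw [ 0.0002 -0.0014  0.0009] twist 0.4 shift after twist [ 0.0002 -0.0014  0.0009]
```

View pics/e_scene.png

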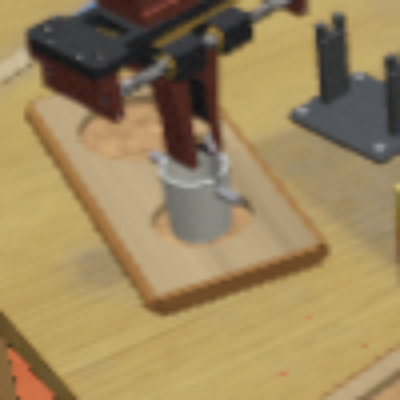

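```bash
python3 -m crank '[[0,0,0,0,30],[0,0,0,0,45],[0,0,0,0,45],[0,0,0,0,45],[0,-0.015,0,0,45],[0,-0.03,0,0,45],[0,-0.04,0,0,45],[0,-0.03,0,0,60]]' ; python3 - <<'E'
from meas import *
go(.605,-.2355,.2,10)
c=capture("scene");f=c["frame"];k=50
i,j=np.round(proj(c,(.432,.116,.03))[0]).astype(int)
cv2.imwrite(f"pics/f_scene.png",cv2.resize(f[j-k:j+k,i-k:i+k,::-1],(400,400)))
E
```

```text
t: 8.43
ee_pos: [0.4293, 0.1152, 0.1853]
tool_rot: [-1.568, -0.005, -1.338]
ft_force: [0.4, 0.1, -0.4]
opening: 0.0462
t 8.43 pos [0.4293 0.1152 0.1853] rpy [-89.8  -0.3 -76.6] open 0.0462 F [ 0.4  0.1 -0.4]
 shift now-yaw [ 0.3818 -0.0147  0.09  ] twist -86.6 shift after twist [ 0.1122 -0.0147 -0.3758]
```

View pics/f_scene.png

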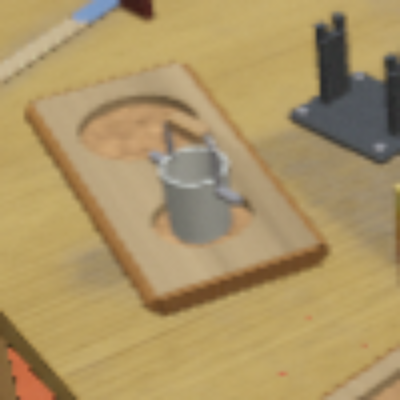

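```bash
python3 -m crank '[[0,-0.02,0,-10.7,80],[0,0,0,-10.7,100],[0,0,0,-10.7,100],[0,0,0,-10.7,100],[0,0,0,-10.7,100],[0,0,0,-10.7,100],[0,0,0,-10.7,100],[0,0,0,-10.7,100]]' ; python3 -c "
from meas import *
go(.605,-.2355,.2,10.6)"
```

```text
t: 9.48
ee_pos: [0.4319, 0.1144, 0.2171]
tool_rot: [-1.57, -0.017, 0.167]
ft_force: [-0.0, -0.2, -0.9]
opening: 0.0876
t 9.47 pos [0.4319 0.1144 0.2171] rpy [-90.   -1.    9.5] open 0.0876 F [-0.  -0.2 -0.9]
 shift now-yaw [ 0.1127  0.0171 -0.3738] twist -1.1 shift after twist [ 0.1058  0.0171 -0.3758]
```

```bash
python3 -m crank '[[0.015,0,-0.05,-1,100],[0.015,0,-0.06,0,100],[0.015,0,-0.06,0,100],[0.02,0,-0.06,0,100],[0.02,0,-0.06,0,100],[0.02,0,-0.055,0,100],[0,0,-0.02,0,100],[0,0,0,0,100]]' ; python3 -c "
from meas import *
go(.605,-.2355,.12,10.6)"
```

```text
t: 10.48
ee_pos: [0.6052, -0.2291, 0.2252]
tool_rot: [-1.571, -0.023, 0.193]
ft_force: [-0.1, 0.4, -0.3]
opening: 0.0879
t 10.47 pos [ 0.6052 -0.2291  0.2252] rpy [-90.   -1.3  11.1] open 0.0879 F [-0.1  0.4 -0.3]
 shift now-yaw [-0.0014  0.1052 -0.0062] twist 0.5 shift after twist [-0.0014  0.1052 -0.0062]
```

```bash
python3 -m crank '[[-0.001,0.04,-0.006,0,100],[0,0.04,0,0,100],[0,0.025,0,0,100],[0,0,0,0,100]]' ; python3 -c "
from meas import *
go(.605,-.2355,.035,10.6)"
```

```text
t: 10.98
ee_pos: [0.6074, -0.2249, 0.1201]
tool_rot: [-1.566, -0.026, 0.201]
ft_force: [-0.2, 0.0, 0.2]
opening: 0.088
t 10.97 pos [ 0.6074 -0.2249  0.1201] rpy [-89.7  -1.5  11.5] open 0.088 F [-0.2  0.   0.2]
 shift now-yaw [-0.0045  0.0851 -0.0099] twist 0.9 shift after twist [-0.0043  0.0851 -0.0099]
```

```bash
python3 -m crank '[[-0.004,0.02,-0.01,0,100],[0,0.01,0,0,100],[0,0,0,0,100]]' ; python3 -c "
from meas import *
go(.605,-.2355,.035,10.6)"
```

```text
t: 11.35
ee_pos: [0.6074, -0.2342, 0.091]
tool_rot: [-1.566, -0.029, 0.203]
ft_force: [-0.1, 0.2, -0.0]
opening: 0.0881
t 11.35 pos [ 0.6074 -0.2342  0.091 ] rpy [-89.7  -1.7  11.6] open 0.0881 F [-0.1  0.2 -0. ]
 shift now-yaw [-0.0026  0.056  -0.0008] twist 1.0 shift after twist [-0.0026  0.056  -0.0009]
```

```bash
python3 -m crank '[[-0.003,0.012,-0.002,0,100],[-0.001,0.014,-0.001,0,100],[-0.001,0.014,-0.001,0,100],[-0.001,0.014,-0.001,0,100],[0,0,0,0,100]]' ; python3 -c "
from meas import *
go(.605,-.2355,.035,10.6)"
```

```text
t: 11.98
ee_pos: [0.6038, -0.2404, 0.0331]
tool_rot: [-1.566, -0.03, 0.202]
ft_force: [0.0, -0.0, 0.6]
opening: 0.0875
t 11.97 pos [ 0.6038 -0.2404  0.0331] rpy [-89.7  -1.7  11.6] open 0.0875 F [ 0.  -0.   0.6]
 shift now-yaw [ 0.0021 -0.0019  0.0045] twist 1.0 shift after twist [ 0.0021 -0.0019  0.0046]
```

```bash
python3 -m crank '[[0.002,0,0.005,0,100],[0,0,0,0,70],[0,0,0,0,40],[0,0,0,0,20],[0,0,0,0,20],[0,0,0,0,20]]' 30 ; python3 -c "
from meas import *
go(.605,-.2355,.035,10.6)"
```

```text
t: 12.72
ee_pos: [0.6059, -0.2348, 0.0345]
tool_rot: [-1.567, -0.032, 0.203]
ft_force: [0.1, -0.3, -1.9]
opening: 0.059
t 12.72 pos [ 0.6059 -0.2348  0.0345] rpy [-89.8  -1.8  11.6] open 0.059 F [ 0.1 -0.3 -1.9]
 shift now-yaw [-0.001  -0.0005 -0.0005] twist 1.0 shift after twist [-0.001  -0.0005 -0.0005]
```

```bash
python3 -m crank '[[0,-0.015,0,0,20],[0,-0.025,0,0,20],[0,-0.02,0,0,20],[0,0,0,0,20]]' ; python3 -c "
from meas import *
go(.4508,-.2128,.095,10.6)"
```

```text
t: 13.22
ee_pos: [0.6042, -0.2359, 0.0986]
tool_rot: [-1.568, -0.032, 0.202]
ft_force: [-0.6, 0.4, -0.4]
opening: 0.0594
t 13.22 pos [ 0.6042 -0.2359  0.0986] rpy [-89.8  -1.9  11.6] open 0.0594 F [-0.6  0.4 -0.4]
 shift now-yaw [-0.1456  0.0036  0.0535] twist 1.0 shift after twist [-0.1465  0.0036  0.0509]
```

```bash
python3 -m crank '[[-0.03,0,0.012,0,20],[-0.04,0,0.015,0,20],[-0.04,0,0.015,0,20],[-0.03,0,0.01,0,20],[-0.005,0,0,0,20],[0,0,0,0,20]]' ; python3 -c "
from meas import *
go(.4508,-.2128,.055,10.6)"
```

```text
t: 13.98
ee_pos: [0.4477, -0.2126, 0.0923]
tool_rot: [-1.567, -0.032, 0.204]
ft_force: [0.3, 0.1, -0.8]
opening: 0.0593
t 13.97 pos [ 0.4477 -0.2126  0.0923] rpy [-89.8  -1.9  11.7] open 0.0593 F [ 0.3  0.1 -0.8]
 shift now-yaw [ 0.003   0.0373 -0.0009] twist 1.1 shift after twist [ 0.003   0.0373 -0.0008]
```

```bash
python3 -m crank '[[0.003,0.01,0,0,20],[0,0.015,-0.001,0,20],[0,0.01,-0.001,0,20],[0,0,0,0,20]]' ; python3 - <<'E'
from meas import *
go(.4508,-.2128,.0415,10.6)
c=capture("scene");f=c["frame"];k=50
i,j=np.round(proj(c,(.45,-.21,.03))[0]).astype(int)
cv2.imwrite(f"pics/g_scene.png",cv2.resize(f[j-k:j+k,i-k:i+k,::-1],(400,400)))
E
```

```text
t: 14.48
ee_pos: [0.4556, -0.2137, 0.054]
tool_rot: [-1.569, -0.033, 0.206]
ft_force: [-0.5, -0.6, -1.2]
opening: 0.0593
t 14.47 pos [ 0.4556 -0.2137  0.054 ] rpy [-89.9  -1.9  11.8] open 0.0593 F [-0.5 -0.6 -1.2]
 shift now-yaw [-0.0045  0.0125  0.0019] twist 1.2 shift after twist [-0.0045  0.0125  0.0018]
```

View pics/g_scene.png

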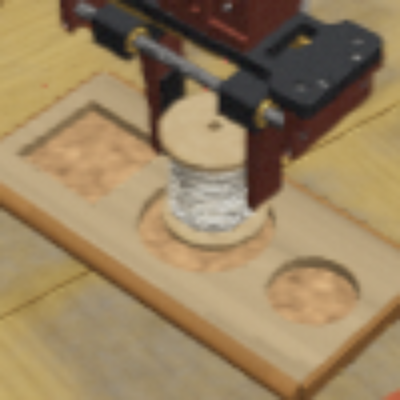

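```bash
python3 -m crank '[[-0.005,0,0.001,0,20],[-0.001,0.006,0,0,20],[-0.001,0.006,0,0,20],[0,0,0,0,20]]' ; python3 -c "
from meas import *
go(.4508,-.2128,.0415,10.6)"
```

```text
t: 15.02
ee_pos: [0.4488, -0.2144, 0.042]
tool_rot: [-1.569, -0.034, 0.206]
ft_force: [0.2, -0.1, -1.3]
opening: 0.0592
t 15.03 pos [ 0.4488 -0.2144  0.042 ] rpy [-89.9  -2.   11.8] open 0.0592 F [ 0.2 -0.1 -1.3]
 shift now-yaw [0.0023 0.0005 0.0012] twist 1.2 shift after twist [0.0023 0.0005 0.0012]
```

```bash
python3 -m crank '[[0.002,0.001,0.001,0,20],[0,0,0,0,60],[0,0,0,0,85],[0,0,0,0,85],[0,0,0,0,85],[0,-0.02,0,0,85],[0,-0.03,0,0,85],[0,-0.06,0,0,85]]' ; python3 - <<'E'
from meas import *
go(.5912,-.107,.2,10.6)
c=capture("scene");f=c["frame"];k=50
i,j=np.round(proj(c,(.45,-.21,.03))[0]).astype(int)
cv2.imwrite(f"pics/h_scene.png",cv2.resize(f[j-k:j+k,i-k:i+k,::-1],(400,400)))
E
```

```text
t: 16.02
ee_pos: [0.445, -0.2129, 0.1505]
tool_rot: [-1.567, -0.027, 0.206]
ft_force: [1.2, 0.2, 0.3]
opening: 0.0747
t 16.02 pos [ 0.445  -0.2129  0.1505] rpy [-89.8  -1.6  11.8] open 0.0747 F [1.2 0.2 0.3]
 shift now-yaw [ 0.1648 -0.0495  0.0737] twist 1.2 shift after twist [ 0.1632 -0.0495  0.0772]
```

View pics/h_scene.png

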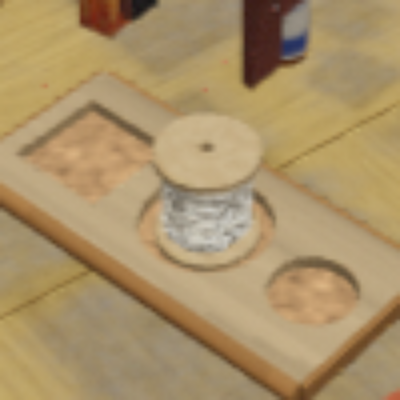

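```bash
python3 -m crank '[[0.02,-0.03,0.01,0,60],[0.03,-0.02,0.013,0,60],[0.04,0,0.018,0,60],[0.04,0,0.018,0,60],[0.03,0,0.015,0,60],[0,0,0,0,60]]' ; python3 -c "
from meas import *
go(.5912,-.107,.12,10.6)"
```

```text
t: 16.82
ee_pos: [0.5933, -0.109, 0.2201]
tool_rot: [-1.572, -0.046, 0.201]
ft_force: [-1.4, -0.7, 0.1]
opening: 0.0524
t 16.82 pos [ 0.5933 -0.109   0.2201] rpy [-90.1  -2.6  11.5] open 0.0524 F [-1.4 -0.7  0.1]
 shift now-yaw [-0.0017  0.1001  0.0024] twist 0.9 shift after twist [-0.0017  0.1001  0.0023]
```

```bash
python3 -m crank '[[-0.004,0.03,0.002,0,60],[-0.002,0.03,0,0,60],[-0.002,0.03,0,0,60],[0,0,0,0,60]]' ; python3 -c "
from meas import *
go(.5912,-.107,.03,10.6)"
```

```text
t: 17.32
ee_pos: [0.5864, -0.1115, 0.1282]
tool_rot: [-1.573, -0.045, 0.198]
ft_force: [0.3, 0.4, -0.4]
opening: 0.0526
t 17.32 pos [ 0.5864 -0.1115  0.1282] rpy [-90.1  -2.6  11.3] open 0.0526 F [ 0.3  0.4 -0.4]
 shift now-yaw [0.0056 0.0982 0.0035] twist 0.7 shift after twist [0.0055 0.0982 0.0035]
```

```bash
python3 -m crank '[[0.005,0.01,0.004,0,70],[0,0.015,0,0,70],[0,0,0,0,70]]' ; python3 -c "
from meas import *
go(.5912,-.107,.03,10.6)"
```

```text
t: 17.7
ee_pos: [0.5931, -0.1072, 0.1046]
tool_rot: [-1.574, -0.049, 0.197]
ft_force: [0.6, -0.1, -0.5]
opening: 0.0616
t 17.7 pos [ 0.5931 -0.1072  0.1046] rpy [-90.2  -2.8  11.3] open 0.0616 F [ 0.6 -0.1 -0.5]
 shift now-yaw [-0.0018  0.0746  0.0005] twist 0.7 shift after twist [-0.0018  0.0746  0.0005]
```

```bash
python3 -m crank '[[-0.002,0.015,0,0,70],[-0.001,0.02,0,0,70],[-0.001,0.02,0,0,70],[0,0,0,0,70]]' ; python3 -c "
from meas import *
go(.5912,-.107,.031,10.6)"
```

```text
t: 18.2
ee_pos: [0.5921, -0.1078, 0.0471]
tool_rot: [-1.574, -0.05, 0.197]
ft_force: [0.5, 0.2, -0.5]
opening: 0.0613
t 18.2 pos [ 0.5921 -0.1078  0.0471] rpy [-90.2  -2.9  11.3] open 0.0613 F [ 0.5  0.2 -0.5]
 shift now-yaw [-0.0008  0.0161  0.0009] twist 0.7 shift after twist [-0.0008  0.0161  0.0009]
```

```bash
python3 -m crank '[[-0.001,0.008,0,0,70],[-0.001,0.008,0,0,70],[0,0,0,0,40],[0,0,0,0,10],[0,0,0,0,10],[0,0,0,0,10],[0,0,0,0,10]]' 20; python3 - <<'E'
from meas import *
go(.5912,-.107,.031,10.6)
c=capture("scene");f=c["frame"];k=50
i,j=np.round(proj(c,(.59,-.107,.05))[0]).astype(int)
cv2.imwrite(f"pics/i_scene.png",cv2.resize(f[j-k:j+k,i-k:i+k,::-1],(400,400)))
E
```

```text
t: 19.08
ee_pos: [0.5922, -0.1084, 0.0319]
tool_rot: [-1.575, -0.053, 0.197]
ft_force: [-0.3, -0.2, -0.5]
opening: 0.032
t 19.07 pos [ 0.5922 -0.1084  0.0319] rpy [-90.3  -3.   11.3] open 0.032 F [-0.3 -0.2 -0.5]
 shift now-yaw [-0.0008  0.0009  0.0015] twist 0.7 shift after twist [-0.0008  0.0009  0.0015]
```

View pics/i_scene.png

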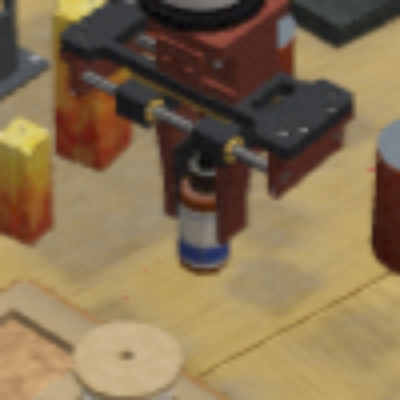

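```bash
python3 -m crank '[[0,-0.02,0,0,10],[0,-0.03,0,0,10],[0,-0.04,0,0,10],[0,0,0,0,10]]' ; python3 -c "
from meas import *
go(.4653,-.2895,.125,10.6)"
```

```text
t: 19.62
ee_pos: [0.5876, -0.1097, 0.1279]
tool_rot: [-1.576, -0.054, 0.196]
ft_force: [1.5, 0.4, -1.6]
opening: 0.032
t 19.62 pos [ 0.5876 -0.1097  0.1279] rpy [-90.3  -3.1  11.2] open 0.032 F [ 1.5  0.4 -1.6]
 shift now-yaw [-0.1549  0.0029 -0.1526] twist 0.6 shift after twist [-0.1533  0.0029 -0.1543]
```

```bash
python3 -m crank '[[-0.02,0,-0.02,0.6,10],[-0.03,0,-0.03,0,10],[-0.035,0,-0.035,0,10],[-0.035,0,-0.035,0,10],[-0.03,0,-0.03,0,10],[-0.005,0,-0.005,0,10],[0,0,0,0,10]]' ; python3 -c "
from meas import *
go(.4653,-.2895,.08,10.6)"
```

```text
t: 20.5
ee_pos: [0.4506, -0.3001, 0.1169]
tool_rot: [-1.573, -0.047, 0.177]
ft_force: [-0.3, 0.2, -0.8]
opening: 0.0319
t 20.5 pos [ 0.4506 -0.3001  0.1169] rpy [-90.1  -2.7  10.2] open 0.0319 F [-0.3  0.2 -0.8]
 shift now-yaw [0.0163 0.0369 0.0079] twist -0.4 shift after twist [0.0164 0.0369 0.0078]
```

```bash
python3 -m crank '[[0.01,0.01,0.007,0,10],[0.003,0.012,0,0,10],[0,0.012,0,0,10],[0,0,0,0,10]]' ; python3 -c "
from meas import *
go(.4653,-.2895,.052,10.6)"
```

```text
t: 21.0
ee_pos: [0.4665, -0.2858, 0.0798]
tool_rot: [-1.57, -0.046, 0.184]
ft_force: [-0.2, -0.1, -0.5]
opening: 0.032
t 21.0 pos [ 0.4665 -0.2858  0.0798] rpy [-90.   -2.6  10.6] open 0.032 F [-0.2 -0.1 -0.5]
 shift now-yaw [-0.0018  0.0278 -0.0035] twist -0.0 shift after twist [-0.0018  0.0278 -0.0034]
```

```bash
python3 -m crank '[[-0.002,0.008,-0.004,0,10],[-0.001,0.01,0,0,10],[-0.001,0.008,0,0,10],[0,0,0,0,10]]' ; python3 - <<'E'
from meas import *
go(.4653,-.2895,.039,10.6)
c=capture("scene");f=c["frame"];k=50
i,j=np.round(proj(c,(.465,-.29,.05))[0]).astype(int)
cv2.imwrite(f"pics/j_scene.png",cv2.resize(f[j-k:j+k,i-k:i+k,::-1],(400,400)))
E
```

```text
t: 21.5
ee_pos: [0.4641, -0.2909, 0.0517]
tool_rot: [-1.57, -0.046, 0.184]
ft_force: [0.2, -0.5, -0.9]
opening: 0.0324
t 21.5 pos [ 0.4641 -0.2909  0.0517] rpy [-90.   -2.6  10.5] open 0.0324 F [ 0.2 -0.5 -0.9]
 shift now-yaw [0.0014 0.0127 0.0012] twist -0.1 shift after twist [0.0014 0.0127 0.0012]
```

View pics/j_scene.png

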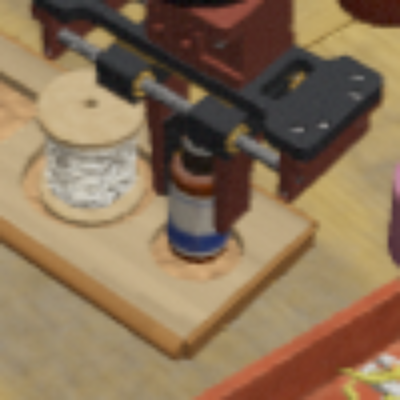

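```bash
python3 -m crank '[[0.001,0.006,0.001,0,10],[0,0.0065,0,0,10],[0,0,0,0,10],[0,0,0,0,55],[0,0,0,0,55],[0,0,0,0,55],[0,0,0,0,55]]' ; python3 -c "
from meas import *
go(.4653,-.2895,.13,10.6)"
```

```text
t: 22.42
ee_pos: [0.4668, -0.2901, 0.0399]
tool_rot: [-1.572, -0.048, 0.184]
ft_force: [0.0, 0.6, -0.5]
opening: 0.0483
t 22.43 pos [ 0.4668 -0.2901  0.0399] rpy [-90.1  -2.8  10.5] open 0.0483 F [ 0.   0.6 -0.5]
 shift now-yaw [-0.0014 -0.0901  0.0009] twist -0.1 shift after twist [-0.0014 -0.0901  0.0009]
```

```bash
python3 -m crank '[[0,-0.02,0,0,55],[0,-0.03,0,0,55],[0.001,-0.04,0,0,55],[0.001,-0.04,0,0,60],[0,0,0,0,60]]' ; python3 - <<'E'
from meas import *
go(.6066,.029,.22,20)
c=capture("scene");f=c["frame"];k=50
i,j=np.round(proj(c,(.465,-.29,.05))[0]).astype(int)
cv2.imwrite(f"pics/k_scene.png",cv2.resize(f[j-k:j+k,i-k:i+k,::-1],(400,400)))
E
```

```text
t: 23.05
ee_pos: [0.4621, -0.2908, 0.1734]
tool_rot: [-1.572, -0.048, 0.184]
ft_force: [0.3, 0.0, 0.0]
opening: 0.0527
t 23.05 pos [ 0.4621 -0.2908  0.1734] rpy [-90.   -2.7  10.5] open 0.0527 F [0.3 0.  0. ]
 shift now-yaw [ 0.2004 -0.0466  0.288 ] twist -9.5 shift after twist [ 0.2451 -0.0466  0.2511]
```

View pics/k_scene.png

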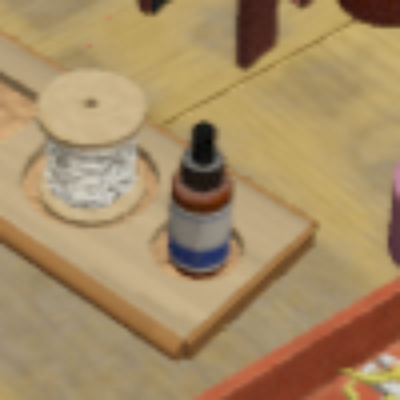

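```bash
python3 -m crank '[[0.03,-0.03,0.035,-9.5,85],[0.04,-0.02,0.04,0,85],[0.045,0,0.045,0,85],[0.045,0,0.045,0,85],[0.045,0,0.045,0,85],[0.03,0,0.03,0,85],[0,0,0,0,85]]' ; python3 -c "
from meas import *
go(.6066,.029,.145,20)"
```

```text
t: 23.98
ee_pos: [0.6006, 0.018, 0.2221]
tool_rot: [-1.572, -0.033, 0.354]
ft_force: [-0.2, 0.3, -0.3]
opening: 0.0744
t 23.98 pos [0.6006 0.018  0.2221] rpy [-90.   -1.9  20.3] open 0.0744 F [-0.2  0.3 -0.3]
 shift now-yaw [0.0095 0.0771 0.0082] twist 0.3 shift after twist [0.0094 0.0771 0.0083]
```

```bash
python3 -m crank '[[0.007,0.02,0.008,0,85],[-0.001,0.03,0,0,85],[0,0.022,0,0,85],[0,0,0,0,85]]' ; python3 -c "
from meas import *
go(.6066,.029,.065,20)"
```

```text
t: 24.48
ee_pos: [0.6019, 0.0254, 0.1414]
tool_rot: [-1.571, -0.025, 0.348]
ft_force: [0.0, 0.1, 0.2]
opening: 0.0749
t 24.48 pos [0.6019 0.0254 0.1414] rpy [-90.   -1.4  20. ] open 0.0749 F [0.  0.1 0.2]
 shift now-yaw [0.0056 0.0764 0.0018] twist -0.0 shift after twist [0.0056 0.0764 0.0017]
```

```bash
python3 -m crank '[[0.004,0.008,0.002,0,85],[0,0.015,0,0,85],[0,0.02,0,0,85],[0,0,0,0,85]]' ; python3 -c "
from meas import *
go(.6066,.029,.065,20)"
```

```text
t: 24.98
ee_pos: [0.6066, 0.0281, 0.0966]
tool_rot: [-1.571, -0.026, 0.346]
ft_force: [0.4, 0.3, 0.3]
opening: 0.0747
t 24.98 pos [0.6066 0.0281 0.0966] rpy [-90.   -1.5  19.8] open 0.0747 F [0.4 0.3 0.3]
 shift now-yaw [0.0003 0.0316 0.0008] twist -0.2 shift after twist [0.0003 0.0316 0.0008]
```

```bash
python3 -m crank '[[-0.001,0.015,0.001,-1,85],[0,0.016,0,0,85],[0,0,0,0,60],[0,0,0,0,20],[0,0,0,0,20],[0,0,0,0,20],[0,0,0,0,20]]' 30 ; python3 - <<'E'
from meas import *
go(.4342,-.1244,.20,10.6)
c=capture("scene");f=c["frame"];k=50
i,j=np.round(proj(c,(.6,.03,.05))[0]).astype(int)
cv2.imwrite(f"pics/l_scene.png",cv2.resize(f[j-k:j+k,i-k:i+k,::-1],(400,400)))
E
```

```text
t: 25.85
ee_pos: [0.6072, 0.0291, 0.065]
tool_rot: [-1.572, -0.028, 0.365]
ft_force: [-0.1, -0.1, -2.4]
opening: 0.0426
t 25.85 pos [0.6072 0.0291 0.065 ] rpy [-90.1  -1.6  20.9] open 0.0426 F [-0.1 -0.1 -2.4]
 shift now-yaw [-0.2164 -0.135  -0.0816] twist 10.3 shift after twist [-0.1983 -0.135  -0.119 ]
```

View pics/l_scene.png

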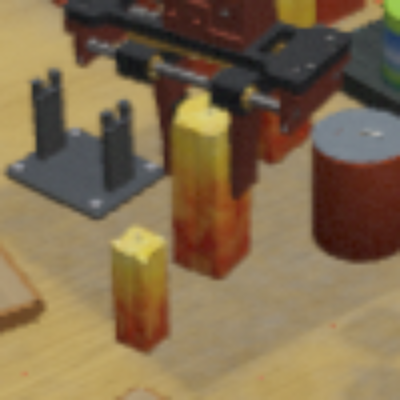

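```bash
python3 -m crank '[[0,-0.015,0,0,20],[0,-0.03,0,0,20],[0,-0.04,0,0,20],[0,-0.035,0,0,20],[0,0,0,0,20]]' ; python3 -c "
from meas import *
go(.4342,-.1244,.18,10.6)"
```

```text
t: 26.52
ee_pos: [0.6038, 0.0274, 0.1918]
tool_rot: [-1.572, -0.029, 0.364]
ft_force: [-0.4, -0.3, -2.3]
opening: 0.0425
t 26.52 pos [0.6038 0.0274 0.1918] rpy [-90.1  -1.7  20.9] open 0.0425 F [-0.4 -0.3 -2.3]
 shift now-yaw [-0.2125  0.0118 -0.0815] twist 10.3 shift after twist [-0.1946  0.0118 -0.1181]
```

```bash
python3 -m crank '[[-0.03,0,-0.015,10.3,20],[-0.035,0,-0.022,0,20],[-0.04,0,-0.025,0,20],[-0.04,0,-0.025,0,20],[-0.035,0,-0.02,0,20],[-0.01,0,-0.005,0,20],[0,0,0,0,20]]' ; python3 -c "
from meas import *
go(.4342,-.1244,.12,10.6)"
```

```text
t: 27.4
ee_pos: [0.4326, -0.1238, 0.181]
tool_rot: [-1.565, -0.023, 0.18]
ft_force: [0.6, 0.8, -1.5]
opening: 0.0425
t 27.4 pos [ 0.4326 -0.1238  0.181 ] rpy [-89.7  -1.3  10.3] open 0.0425 F [ 0.6  0.8 -1.5]
 shift now-yaw [ 0.0015  0.061  -0.0009] twist -0.3 shift after twist [ 0.0015  0.061  -0.0009]
```

```bash
python3 -m crank '[[0,0.02,-0.001,0,20],[-0.001,0.03,-0.001,0,20],[-0.001,0.025,-0.001,0,20],[0,0.012,0,0,20],[0,0,0,0,20]]' ; python3 - <<'E'
from meas import *
go(.4342,-.1244,.072,10.6)
c=capture("scene");f=c["frame"];k=50
i,j=np.round(proj(c,(.434,-.124,.05))[0]).astype(int)
cv2.imwrite(f"pics/m_scene.png",cv2.resize(f[j-k:j+k,i-k:i+k,::-1],(400,400)))
E
```

```text
t: 28.02
ee_pos: [0.4398, -0.1216, 0.0914]
tool_rot: [-1.566, -0.027, 0.189]
ft_force: [-0.3, 1.0, -2.0]
opening: 0.0421
t 28.02 pos [ 0.4398 -0.1216  0.0914] rpy [-89.7  -1.6  10.8] open 0.0421 F [-0.3  1.  -2. ]
 shift now-yaw [-0.0061  0.0194 -0.0017] twist 0.2 shift after twist [-0.0061  0.0194 -0.0018]
```

View pics/m_scene.png

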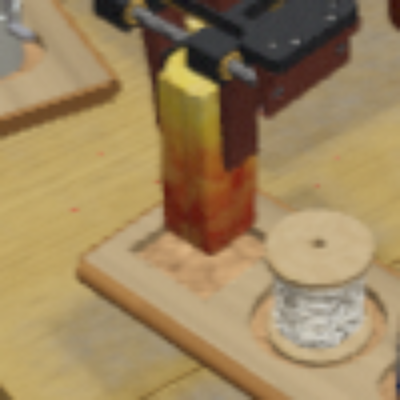

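```bash
python3 -m crank '[[-0.006,0,-0.002,0,20],[-0.001,0.007,0,0,20],[0,0.004,0,0,20],[0,0,0,0,20]]' ; python3 - <<'E'
from meas import *
go(.4342,-.1244,.072,10.6)
c=capture("scene");f=c["frame"];k=50
i,j=np.round(proj(c,(.434,-.124,.05))[0]).astype(int)
cv2.imwrite(f"pics/n_scene.png",cv2.resize(f[j-k:j+k,i-k:i+k,::-1],(400,400)))
E
```

```text
t: 28.58
ee_pos: [0.4352, -0.125, 0.0819]
tool_rot: [-1.567, -0.032, 0.189]
ft_force: [0.3, 0.5, -2.5]
opening: 0.0428
t 28.57 pos [ 0.4352 -0.125   0.0819] rpy [-89.8  -1.9  10.8] open 0.0428 F [ 0.3  0.5 -2.5]
 shift now-yaw [-0.0009  0.0099  0.0008] twist 0.2 shift after twist [-0.0009  0.0099  0.0008]
```

View pics/n_scene.png

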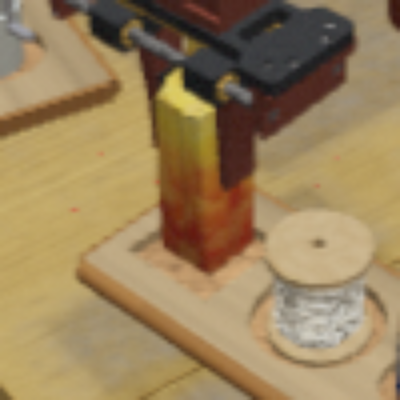

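```bash
python3 -m crank '[[-0.001,0.006,0,0,20],[0,0.004,0,0,20],[0,0,0,0,20]]' ; python3 -c "
from meas import *
go(.4342,-.1244,.072,10.6)"
```

```text
t: 29.0
ee_pos: [0.4348, -0.1251, 0.0713]
tool_rot: [-1.567, -0.033, 0.189]
ft_force: [0.4, 0.2, -2.0]
opening: 0.0425
t 29.0 pos [ 0.4348 -0.1251  0.0713] rpy [-89.8  -1.9  10.8] open 0.0425 F [ 0.4  0.2 -2. ]
 shift now-yaw [-0.0004 -0.0007  0.0008] twist 0.2 shift after twist [-0.0004 -0.0007  0.0008]
```

```bash
python3 -m crank '[[0,0,0,0,60],[0,0,0,0,70],[0,0,0,0,70],[0,0,0,0,70]]' ; python3 -m crank '[[0,-0.015,0,0,70],[0.001,-0.025,0,0,70],[0.001,-0.03,0,0,70],[0.001,-0.03,0,0,70],[0,-0.02,0,0,80],[0,0,0,0,80]]';python3 - <<'E'
from meas import *
go(.5833,-.3621,.2,10.6)
c=capture("scene");f=c["frame"];k=50
i,j=np.round(proj(c,(.434,-.124,.05))[0]).astype(int)
cv2.imwrite(f"pics/o_scene.png",cv2.resize(f[j-k:j+k,i-k:i+k,::-1],(400,400)))
E
```

```text
t: 29.5
ee_pos: [0.4357, -0.1253, 0.0719]
tool_rot: [-1.567, -0.034, 0.189]
ft_force: [0.2, 0.5, -0.2]
opening: 0.0616
t: 30.25
ee_pos: [0.4345, -0.1271, 0.2]
tool_rot: [-1.568, -0.037, 0.187]
ft_force: [-0.6, -0.6, -0.3]
opening: 0.0702
t 30.25 pos [ 0.4345 -0.1271  0.2   ] rpy [-89.8  -2.1  10.7] open 0.0702 F [-0.6 -0.6 -0.3]
 shift now-yaw [ 0.1026  0.     -0.2585] twist 0.1 shift after twist [ 0.103   0.     -0.2584]
```

View pics/o_scene.png

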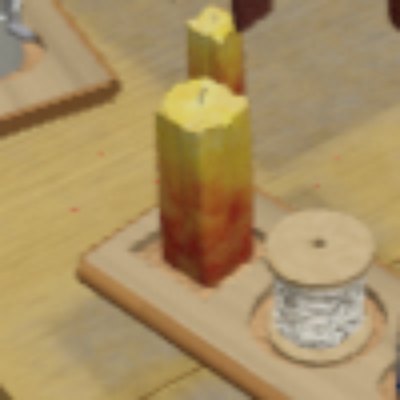

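```bash
python3 -m crank '[[0.015,0,-0.04,0,100],[0.02,0,-0.05,0,100],[0.02,0,-0.05,0,100],[0.02,0,-0.05,0,100],[0.02,0,-0.045,0,100],[0.005,0,-0.01,0,100],[0,0,0,0,100]]';python3 -c "
from meas import *
go(.5833,-.3621,.08,10.6)"
```

```text
t: 31.18
ee_pos: [0.5783, -0.3516, 0.1915]
tool_rot: [-1.56, -0.024, 0.192]
ft_force: [-1.1, -0.1, -0.0]
opening: 0.0878
t 31.18 pos [ 0.5783 -0.3516  0.1915] rpy [-89.4  -1.4  11. ] open 0.0878 F [-1.1 -0.1 -0. ]
 shift now-yaw [ 0.0029  0.1115 -0.0113] twist 0.4 shift after twist [ 0.003   0.1115 -0.0113]
```

```bash
python3 -m crank '[[0.001,0.03,-0.008,0,100],[0,0.03,-0.003,0,100],[0,0.03,-0.001,0,100],[0,0.01,0,0,100],[0,0,0,0,100]]';python3 -c "
from meas import *
go(.5833,-.3621,.08,10.6)"
```

```text
t: 31.8
ee_pos: [0.5816, -0.3539, 0.089]
tool_rot: [-1.554, -0.023, 0.196]
ft_force: [-0.7, 0.4, 0.5]
opening: 0.0878
t 31.8 pos [ 0.5816 -0.3539  0.089 ] rpy [-89.1  -1.3  11.2] open 0.0878 F [-0.7  0.4  0.5]
 shift now-yaw [ 0.      0.009  -0.0084] twist 0.6 shift after twist [ 0.0001  0.009  -0.0084]
```

```bash
python3 -m crank '[[0,0.008,-0.008,0,100],[0,0.004,-0.001,0,100],[0,0,0,0,100]]';python3 -c "
from meas import *
go(.5833,-.3621,.022,10.6)"
```

```text
t: 32.17
ee_pos: [0.585, -0.3635, 0.0789]
tool_rot: [-1.557, -0.027, 0.196]
ft_force: [-0.8, 0.4, -1.0]
opening: 0.0877
t 32.17 pos [ 0.585  -0.3635  0.0789] rpy [-89.2  -1.5  11.2] open 0.0877 F [-0.8  0.4 -1. ]
 shift now-yaw [-0.0014  0.0569  0.0017] twist 0.6 shift after twist [-0.0014  0.0569  0.0017]
```

```bash
python3 -m crank '[[-0.001,0.009,0.001,0,100],[-0.001,0.01,0,0,100],[0,0.01,0,0,100],[0,0,0,0,100]]';python3 -c "
from meas import *
go(.5833,-.3621,.022,10.6)"
```

```text
t: 32.67
ee_pos: [0.5833, -0.3622, 0.0478]
tool_rot: [-1.556, -0.026, 0.196]
ft_force: [0.2, 0.1, 0.7]
opening: 0.0877
t 32.67 pos [ 0.5833 -0.3622  0.0478] rpy [-89.2  -1.5  11.2] open 0.0877 F [0.2 0.1 0.7]
 shift now-yaw [0.     0.0258 0.0001] twist 0.6 shift after twist [0.     0.0258 0.0001]
```

```bash
python3 -m crank '[[0,0.012,0,0,100],[0,0.012,0,0,100],[0,0,0,0,70],[0,0,0,0,40],[0,0,0,0,40],[0,0,0,0,40]]' 25;python3 - <<'E'
from meas import *
go(.5833,-.3621,.022,10.6)
c=capture("scene");f=c["frame"];k=50
i,j=np.round(proj(c,(.583,-.362,.05))[0]).astype(int)
cv2.imwrite(f"pics/p_scene.png",cv2.resize(f[j-k:j+k,i-k:i+k,::-1],(400,400)))
E
```

```text
t: 33.42
ee_pos: [0.584, -0.3618, 0.0221]
tool_rot: [-1.557, -0.026, 0.196]
ft_force: [-0.4, -0.1, -1.0]
opening: 0.0667
t 33.42 pos [ 0.584  -0.3618  0.0221] rpy [-89.2  -1.5  11.2] open 0.0667 F [-0.4 -0.1 -1. ]
 shift now-yaw [-0.0007  0.0001 -0.0002] twist 0.6 shift after twist [-0.0007  0.0001 -0.0002]
```

View pics/p_scene.png

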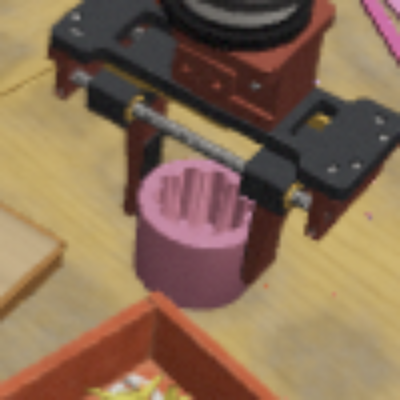

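```bash
python3 -m crank '[[0,-0.015,0,0,40],[0,-0.03,0,0,40],[0,-0.045,0,0,40],[0,-0.045,0,0,40],[0,-0.045,0,0,40],[0,0,0,0,40]]';python3 -c "
from meas import *
go(.4486,.2347,.19,10.6)"
```

```text
t: 34.22
ee_pos: [0.5794, -0.3662, 0.2132]
tool_rot: [-1.559, -0.029, 0.195]
ft_force: [-0.4, 0.1, -2.2]
opening: 0.0671
t 34.23 pos [ 0.5794 -0.3662  0.2132] rpy [-89.3  -1.7  11.2] open 0.0671 F [-0.4  0.1 -2.2]
 shift now-yaw [-0.012   0.0232  0.6149] twist 0.6 shift after twist [-0.0181  0.0232  0.6148]
```

```bash
python3 -m crank '[[0,0,0.03,0,40],[0,0,0.045,0,40],[-0.002,0,0.055,0,40],[-0.002,0,0.055,0,40],[-0.002,0,0.055,0,40],[-0.002,0,0.055,0,40],[-0.002,0,0.055,0,40],[0,0,0.055,0,40]]';python3 -c "
from meas import *
go(.4486,.2347,.19,5)"
```

```text
t: 35.22
ee_pos: [0.4844, 0.0371, 0.215]
tool_rot: [-1.559, -0.024, 0.187]
ft_force: [0.9, 0.8, -1.4]
opening: 0.067
t 35.23 pos [0.4844 0.0371 0.215 ] rpy [-89.3  -1.4  10.7] open 0.067 F [ 0.9  0.8 -1.4]
 shift now-yaw [0.0016 0.025  0.2008] twist 5.7 shift after twist [-0.0184  0.025   0.2   ]
```

```bash
python3 -m crank '[[0,0,0.045,0,40],[0,0,0.045,0,40],[0,0,0.04,0,40],[0,0,0.035,0,40],[0,0,0.015,0,40],[0,0,0,0,40]]';python3 -c "
from meas import *
go(.4486,.2347,.10,10.6)"
```

```text
t: 35.98
ee_pos: [0.4441, 0.2217, 0.2154]
tool_rot: [-1.559, -0.019, 0.194]
ft_force: [0.5, 0.0, -1.3]
opening: 0.0669
t 35.98 pos [0.4441 0.2217 0.2154] rpy [-89.3  -1.1  11.1] open 0.0669 F [ 0.5  0.  -1.3]
 shift now-yaw [0.0069 0.1154 0.0118] twist 0.5 shift after twist [0.0068 0.1154 0.0119]
```

```bash
python3 -m crank '[[0.006,0.02,0.01,0,40],[0,0.035,0.002,0,40],[-0.001,0.035,0.001,0,40],[0,0.02,0,0,40],[0,0,0,0,40]]';python3 -c "
from meas import *
go(.4486,.2347,.06,10.6)"
```

```text
t: 36.6
ee_pos: [0.4519, 0.2278, 0.1034]
tool_rot: [-1.562, -0.021, 0.183]
ft_force: [0.2, -0.2, -0.8]
opening: 0.0667
t 36.6 pos [0.4519 0.2278 0.1034] rpy [-89.5  -1.2  10.5] open 0.0667 F [ 0.2 -0.2 -0.8]
 shift now-yaw [-0.002   0.0434  0.0074] twist -0.1 shift after twist [-0.002   0.0434  0.0074]
```

```bash
python3 -m crank '[[-0.002,0.02,0.007,0,40],[0,0.02,0.001,0,40],[0,0.012,0.001,0,40],[0,0,0,0,40]]';python3 - <<'E'
from meas import *
go(.4486,.2347,.029,10.6)
c=capture("scene");f=c["frame"];k=50
i,j=np.round(proj(c,(.449,.2,.05))[0]).astype(int)
cv2.imwrite(f"pics/q_scene.png",cv2.resize(f[j-k:j+k,i-k:i+k,::-1],(400,400)))
E
```

```text
t: 37.1
ee_pos: [0.4534, 0.2341, 0.054]
tool_rot: [-1.561, -0.026, 0.176]
ft_force: [-0.3, -0.2, -0.8]
opening: 0.0668
t 37.1 pos [0.4534 0.2341 0.054 ] rpy [-89.4  -1.5  10.1] open 0.0668 F [-0.3 -0.2 -0.8]
 shift now-yaw [-0.0046  0.025   0.0014] twist -0.5 shift after twist [-0.0046  0.025   0.0014]
```

View pics/q_scene.png

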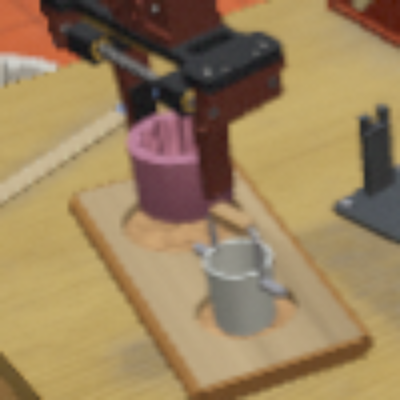

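```bash
python3 -m crank '[[-0.005,0.006,0.001,0,40],[0,0.008,0,0,40],[0,0.0,0,0,40]]';python3 -c "
from meas import *
go(.4486,.2347,.029,10.6)"
```

```text
t: 37.52
ee_pos: [0.4495, 0.2349, 0.0409]
tool_rot: [-1.559, -0.029, 0.176]
ft_force: [-0.6, -0.3, -1.2]
opening: 0.0668
t 37.52 pos [0.4495 0.2349 0.0409] rpy [-89.3  -1.7  10.1] open 0.0668 F [-0.6 -0.3 -1.2]
 shift now-yaw [-0.0009  0.0119 -0.0001] twist -0.5 shift after twist [-0.0009  0.0119 -0.    ]
```

```bash
python3 -m crank '[[-0.001,0.006,0,0,40],[0,0.006,0,0,40],[0,0.0,0,0,40]]';python3 -c "
from meas import *
go(.4486,.2347,.029,10.6)"
python3 -m crank '[[0,0,0,0,90],[0,0,0,0,98],[0,0,0,0,98],[0,0,0,0,98]]';python3 -c "
from meas import *
go(.4486,.2347,.12,10.6)"
```

```text
t: 37.9
ee_pos: [0.4489, 0.2351, 0.0281]
tool_rot: [-1.559, -0.029, 0.176]
ft_force: [-0.6, -0.2, -0.2]
opening: 0.067
t 37.9 pos [0.4489 0.2351 0.0281] rpy [-89.3  -1.7  10.1] open 0.067 F [-0.6 -0.2 -0.2]
 shift now-yaw [-0.0004 -0.0009 -0.0003] twist -0.5 shift after twist [-0.0004 -0.0009 -0.0003]
t: 38.4
ee_pos: [0.4496, 0.2354, 0.0286]
tool_rot: [-1.559, -0.031, 0.176]
ft_force: [0.7, -0.1, -0.3]
opening: 0.0857
t 38.4 pos [0.4496 0.2354 0.0286] rpy [-89.3  -1.8  10.1] open 0.0857 F [ 0.7 -0.1 -0.3]
 shift now-yaw [-0.0011 -0.0914 -0.0005] twist -0.5 shift after twist [-0.0011 -0.0914 -0.0005]
```

Rise in small steps, then move clear of the view.

```bash
python3 -m crank '[[0,-0.01,0,0,98],[0,-0.015,0,0,98],[0,-0.02,0,0,98],[0,-0.04,0,0,98],[0,-0.05,0,0,98],[0,-0.05,0,0,98],[0,0,0,0,98]]'
python3 -m crank '[[0,0,0.04,0,98],[0,0,0.06,0,98],[0,0,0.06,0,98],[0,0,0.06,0,98],[0,0,0.05,0,98],[0,0,0,0,98],[0,0,0,0,98]]'; python3 - <<'E'
from meas import *
go(.4486,.2347,.12,10.6)
for n in("top","scene"):
    c=capture(n);np.savez(n+"1.npz",**c)
    g=c["frame"][...,::-1]
    g=g[130:290,170:430] if n=="top" else g[100:320,160:450]
    cv2.imwrite(f"pics/end_{n}.png",cv2.resize(g,None,fx=2.7,fy=2.7,interpolation=cv2.INTER_CUBIC))
c=np.load("top1.npz")
B={"P":(.4402,.1753,-8.06),"S":(.4490,-.2030,10.65)}
for n,X,h,k,b in [("mould",(.4486,.2347),.057,16,"P"),("bar",(.4318,.1159),.092,14,"P"),("bottle",(.4653,-.2895),.104,9,"S"),("spool",(.4508,-.2128),.074,15,"S"),("cand",(.4342,-.1244),.127,16,"S"),("p1",(.7035,-.0125),.088,20,"S"),("p2",(.710,-.183),.088,20,"S")]:
    i,j=np.round(proj(c,(*X,h))[0]).astype(int)
    (cc,rr),ra,_=topface(c,(i-k,j-k,i+k,j+k),h,.007)
    x0,y0,t=B[b];t=np.radians(t);d=np.array(cc)/1000-[x0,y0]
    print(n,np.round(cc,1),"r",round(rr,1),"board xy",(np.array([d[0]*np.cos(t)+d[1]*np.sin(t),-d[0]*np.sin(t)+d[1]*np.cos(t)])*1000).round(1),"rect",np.round(ra[0],1))
E
```

```text
t: 39.28
ee_pos: [0.4447, 0.2316, 0.2254]
tool_rot: [-1.556, -0.034, 0.174]
ft_force: [0.1, 0.2, 0.8]
opening: 0.0857
t: 40.15
ee_pos: [0.3957, 0.5011, 0.2286]
tool_rot: [-1.558, -0.032, 0.169]
ft_force: [0.8, 0.2, 1.0]
opening: 0.0861
t 40.15 pos [0.3957 0.5011 0.2286] rpy [-89.3  -1.8   9.7] open 0.0861 F [0.8 0.2 1. ]
 shift now-yaw [ 0.0074  0.1086 -0.2715] twist -0.9 shift after twist [ 0.003   0.1086 -0.2715]
mould [448.1 233.4] r 34.9 board xy [-0.3 58.6] rect [449.  233.6]
bar [429.3 115.6] r 18.2 board xy [ -2.4 -60.6] rect [430.9 115.9]
bottle [ 466.1 -289.6] r 6.3 board xy [  0.8 -88.3] rect [ 466.2 -290.2]
spool [ 450.4 -213.9] r 29.9 board xy [ -0.6 -10.9] rect [ 450.8 -213.3]
cand [ 436.2 -125.9] r 24.9 board xy [ 1.6 78.1] rect [ 435.8 -125.3]
p1 [703.5 -12.5] r 33.9 board xy [285.3 140.2] rect [703.9 -12.8]
p2 [ 709.7 -183.6] r 33.9 board xy [259.8 -29.1] rect [ 710.3 -183.3]
```

View pics/end_top.png

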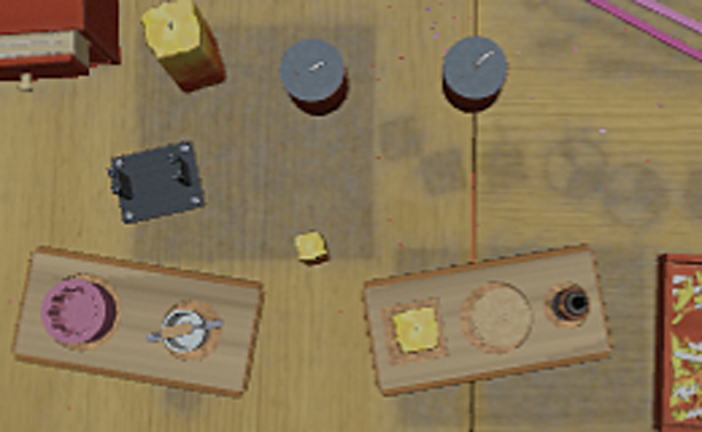

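View pics/end_scene.png

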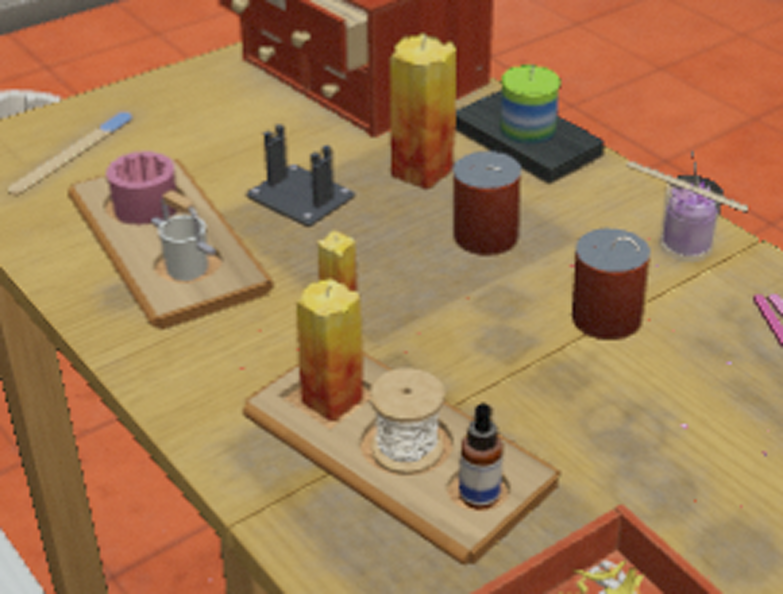

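```bash
python3 -c "
from plant import r
print(r.state()['qvel'].round(3)); print(r.finish_job())"
```

```text
[ 0.007 -0.008  0.004 -0.001  0.001 -0.002 -0.   ]
the job is handed in; nothing more can be done
None
```

I made up both kits and handed the job in at about 40 s of the 120 s allowed. `finish_job` reports no verdict, so the result below rests on my own camera checks.

- **Placing:** I lifted the pouring pot straight off its stand by its handle bar and set it in the small pocket. The spool, bottle, middle-sized square candle and mould followed, each lowered into its own pocket.
- **Last pictures:** All five things stand upright. Seen from above, their tops are within about 2.5 mm of the pocket centres, and at the known heights for things seated in the pockets. I did not measure tilts separately.
- **Brown pillars:** Their positions before and after agree to within 1 mm.
- **At hand-in:** The gripper was empty and well clear of everything.
- **Off target:** Vertical moves drifted sideways by up to 10 mm, and the tool leaned by up to 3°. I corrected position before each grasp and release, and left the lean as it was.

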